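Snap the tiffin carrier's band shut with spring pliers

ROBOT

A 6-joint arm with a two-finger parallel gripper is mounted at the origin on the work surface. World frame = base frame: x ahead of the robot, y to its left, z up, the work surface at z = 0. Lengths are in m, angles in rad, forces in N, time in s.
With the tool pointing down it reaches from about 0.25 to 0.725 m from the base axis. Payload 4 kg.
Tool frame: the origin (TCP) lies midway between the tips of the shut fingers; the grasp point (between the pads) lies 19 mm behind it; z points along the fingers, y is the direction in which the jaws open and shut (so a half turn about z gives the same grasp; the last joint's range is limited). The gripper opens to 85 mm and grips with 20 to 120 N. Pads are 22 mm wide; open, the fingers measure 114 mm over their backs; the gripper's body (76 mm by 85 mm) begins 54 mm behind the grasp point. The pads swing forward as they close: fully open they stand 13 mm farther back than shut.
Start: joints at [1.194, 0.241, 0.005, 1.335, 0, 1.571], TCP at [0.184, 0.465, 0.2] pointing down, gripper open.
Joint ranges: [-2.72, 2.72], [-1.05, 1.87], [-1.09, 1.28], [-1.99, 2.15], [-1.42, 1.44], [-3.14, 3.14]. Speed limits (rad/s): [2.79, 2.79, 3.14, 3.14, 3.14, 3.14].

INTERFACE

Orientations are given as [roll, pitch, yaw] about the fixed x, y, z axes, in that order (R = Rz(yaw) Ry(pitch) Rx(roll)).
In Python, from station import r gives the robot as it stands. The module is installed in compiled form; this text tells all that it offers.
- The arm moves only by the tool servo_tool, never from a script. Its argument "increments" is a list that holds one entry, the list of rows, each a list of 4 numbers: the shift along the tool's x, y, z in mm, then the turn about the tool's z in degrees. A call has 1 to 10 rows; each row shifts and turns the pose as measured when the row begins, along the tool's axes as they then stand; what a row does not reach is not made up. A row lasts 1/10 s, in which the tool goes at most 50 mm and 8.59 degrees, less where a joint would pass 70% of its speed; a pose out of reach is approached as far as the arm can. A call with a gripper value outside its range is refused whole. "grip" is the gripper command: -1 is fully open, 1 is shut, values between are in proportion, set as the call begins (left out, the last holds). The fingers move at their own pace and stop on an object; "force" is the grip in N (left out, the last holds). Time passes only in rows, so rows that do not move let the fingers close. It gives the time, the measured TCP pose, the force and the opening at its end, in the units of the state.
- r.observe(): the state, without advancing time (a new reading comes with each control period).
- r.capture(name): name is "side" or "top"; returns the picture (384x512x3 uint8, red, green, blue); there is no depth.
- r.camera_model(name): a dict with "K" (3x3 intrinsics, pixels), "k1" (the pictures are not rectified: a ray, as slopes to the right and down, at radius r is drawn at 1 + k1 r^2 times it, then the intrinsics apply), "rvec" (rotation vector, rad) and "tvec" (3), from world to camera coordinates, as OpenCV has them. Camera axes: x right, y down, z forward; pixel columns grow to the right and rows downward; lengths in m; the calibration is good to about 2 mm. A picture is of the moment at which its call begins. camera_model takes no time and is no camera call.
- r.hand_in(): hands the job in, once; it reports no verdict.
Trained networks look in the newest picture that a camera, given by its name, has taken for a name from the list of things; names that differ only in an ending like _2 or _b are one class to them, and where a whole thing is asked for, a point or a joint stands for the part that bears it (a point fixed in the world has none). Each returns a list of dicts, best first, with "score" (0 to 1); they miss things now and then, are a little off and sometimes report something else, mostly with a low value. They report only what shows in the picture. A call takes as long as a camera call. They do not tell look-alikes from the thing itself.
- r.look_for(query, camera): "position" ([x, y, z] in m, in world coordinates, good to about 4 mm: the middle of the surface that is visible of it).
- r.regions_of(query, camera): "pixels" (384x512 bool, what is visible of it).
- r.landmark_of(query, camera): "position" ([x, y, z] in m, in world coordinates, good to about 4 mm: a listed point, or the origin of a listed thing).
The state is a dict: "time_s": time; "qpos": joint angles; "qvel": joint speeds; "tau": joint torques, N m; "eef_pos": TCP position; "ee_rot": TCP orientation; "wrist_force": force on the tool from outside, world axes, zero at the start; "wrist_torque": the same for the moment, N m; "width": finger opening in m.
Only numpy, scipy, OpenCV 4.12 (cv2) and the standard library are available. Lean on these libraries where they do the work, as an engineer would, in place of code of your own. Each camera call takes 0.05 s, during which the arm holds its last target.

TASK

Use the spring pliers from the cork mat to snap shut the steel band round the foot of the tiffin carrier: get the pliers' jaws either side of the band's two ears and squeeze the handles gently, only until the ears click together and stay shut. Work the ears only with the pliers, never with the gripper itself, then lay the pliers flat, back on the middle of the cork mat, and let go. Do not disturb the teapot, sugar dispenser, magnifier or elephant.

Things in the scene. Friction and masses are not known exactly. Their poses are not given: they have to be found in the camera images.
- carrier: three-tier round stainless steel tiffin carrier, about 134 mm across and 250 mm high, standing fixed on the sideboard. Origin at the centre of its underside; z up; its -x axis points out along the snap band's ears, towards the robot side; +y is to the left of someone looking along +x. The band (22 mm high) is round its foot.
- fixed_tip (a point): point near the outer end of the fixed ear, half-way up, at carrier (-111, 3.5, 17) mm. The ear is a rigid upright steel plate, 5 mm thick (along carrier y), 26 mm high (4 to 30 mm above the sideboard), from the band out to 112 mm from the carrier's axis; mid-plane at carrier y = +3.5 mm.
- swing_tip (a point): point near the outer end of the swinging ear, 17 mm above the sideboard, 42 mm from its upright hinge. The ear is a plate like the fixed one, 43 mm long. Open, it leans up to 0.2 rad (8.4 mm at the tip) towards carrier -y; shut, it is parallel to the fixed ear, the two tip points 7 mm apart, outer faces 12 mm apart.
- pliers_hub (a point): lifting point of the loose spring pliers, 45 mm above their underside, in the upright square steel grip over the pivot: 24 mm wide (pliers y), 30 mm long (pliers x), 20 to 60 mm above the underside. The rest is at most 20 mm high except the handle knobs. Axes: x forward to the jaws, z up. The pliers balance near this grip.
- pliers_grips (a point): point midway between the handle ends, 60 mm behind the pivot (pliers -x), 15 mm above the underside. Each handle ends in an upright round black knob, 16 mm across, 30 mm high, centred 25 mm to either side: 66 mm over both when open. Squeezing them closes the jaws; the ears are shut when the knobs measure about 31 to 35 mm over both.
- pliers_jaws (a point): point midway between the jaws, 47 mm in front of the pivot (pliers +x), 10 mm above the underside. The jaws are 14 mm high (3 to 17 mm above the underside), reach 56 mm in front of the pivot, and open leave about 34 mm between them at 40 mm in front of the pivot.
- pliers: the whole pliers, 250 g, 136 mm long, held open by a spring (5 to 8 N at the knobs); origin under the pivot at the underside, x to the jaws, z up. They suit the ears lying flat on the sideboard, pivot 150 mm from the carrier's axis, x along carrier +x, centred between the ears. About 15 N on the knobs passes the catch, then their resistance drops; shut ears stop them hard.
- swing_ear: the swinging ear; origin on its hinge at carrier (-69, -3.5, 0) mm. A ridge on it lifts a sprung catch: from about 1 to 2 mm of tip travel it resists with 10 to 13 N at the tip, then gives way, and over the last 3 mm it jumps home, stops hard and stays shut. Pressed less far, it springs back. More than 45 N from the jaws bends an ear.
- fixed_ear: the fixed ear of the band; origin at the carrier's origin. A small sprung catch plate over the ears' outer ends (carrier x -115 to -99 mm, y -10 to +6 mm) stands up to 45 mm above the sideboard and rises 2 mm as the ears snap.
- mat: cork mat, 200 x 150 x 4 mm, fixed on the sideboard; origin at the centre of its underside. The pliers lie on it at the start.
- teapot: white ceramic teapot, 140 mm round body, 130 mm high, spout to its -x and handle to +x, 100 mm out; loose; origin under its centre.
- dispenser: empty glass sugar dispenser, 76 mm across, 180 mm high; loose; origin under its centre.
- magnifier: black plastic magnifier lying flat, lens 92 mm across, handle 135 mm out to its -x; loose; origin under the lens.
- elephant: carved wooden elephant, 170 mm long with head to its -x, 105 mm high; loose; origin under its centre.
There are look-alikes about, which are no part of the job. What is shaped like the pliers but green, turquoise or yellow is not meant.

How it is judged:
On the way, in this order (a step that is already met when the one before it is completed fails the run):
1. the pliers' jaws bear on both ears, which are still apart (contact force between pliers and swing_ear above 2 N and contact force between pliers and fixed_ear above 2 N and distance between swing_tip and fixed_tip above 0.0083 m).
2. the ears have clicked shut (distance between swing_tip and fixed_tip below 0.008 m), for 0.2 s.
At the end, for the whole second after the job is handed in: The two ears are clicked shut (tip points within 8 mm, 7 mm being home) and the pliers lie flat (within 0.1 rad), at rest and released, on the cork mat with the pivot within 45 mm of its centre (distance between swing_tip and fixed_tip below 0.008 m and horizontal distance between pliers and mat below 0.045 m and angle between pliers's own z axis and vertical below 0.1 rad and z of pliers in the frame of mat below 0.01 m and linear speed of pliers below 0.02 m/s); the robot touches nothing.
It fails at once if the gripper or arm presses on the ears (contact force between any of the fingers, the arm and swing_ear above 1 N or contact force between any of the fingers, the arm and fixed_ear above 1 N).
It fails at once if the pliers squeeze or push an ear with more than 45 N (contact force between pliers and swing_ear above 45 N or contact force between pliers and fixed_ear above 45 N).
It fails at once if a bystander is moved more than 20 mm or tipped (distance of any of teapot, dispenser, magnifier, elephant from where it was at the start of the episode above 0.02 m or angle between any of teapot, dispenser, magnifier, elephant's own z axis and vertical above 0.3 rad).
It also fails if it takes over 64 s, if anything falls off the work surface, if the arm or the gripper's body presses on something with over 40 N, if the wrist force passes 120 N, or if a joint passes its speed limit or range.

## Working session

There is one attempt and no reset: what is moved stays moved. The work goes in short steps, Python scripts to look and compute and a tool call to move; the robot and the scene stay as the last step left them, time stands still between calls to the robot, and variables do not carry over. Pictures are saved under pics/ and viewed, and the job is handed in when it is done.

Besides the shell and the picture viewer there is one more tool, called after ">>>" as a command line: name --argument value ..., lists and objects as JSON in quotes. servo_tool: Moves the arm, as the interface text tells. Its arguments: {"type":"object","properties":{"increments":{"type":"array"},"grip":{"type":"number"},"force":{"type":"number"}},"required":["increments"]}

```bash
mkdir -p pics
python3 - <<'E'
from station import r
import cv2
for c in ("side","top"):
    im=r.capture(c); cv2.imwrite(f"pics/{c}0.png",im[:,:,::-1])
s=r.observe(); print(s["time_s"],s["eef_pos"],s["ee_rot"],s["width"])
for q,c in (("pliers_hub","top"),("pliers_jaws","top"),("pliers_grips","top"),("mat","top"),("carrier","top"),("fixed_tip","top"),("swing_tip","top"),("swing_tip","side"),("fixed_tip","side"),("pliers_hub","side")):
    print(q,c,[(round(d["score"],2),[round(float(x),4) for x in d["position"]]) for d in r.landmark_of(q,c)[:4]])
for c in ("side","top"):
    m=r.camera_model(c); print(m)
E
```

```text
0.1 [0.18374822 0.46433187 0.19878795] [-3.13967250e+00  2.80289039e-05  2.76481188e+00] 0.08583656867556629
pliers_hub top [(0.79, [0.2991, -0.5316, 0.047]), (0.72, [0.4586, -0.511, 0.0425]), (0.6, [0.3318, -0.1048, 0.0444])]
pliers_jaws top [(0.82, [0.3798, -0.1191, 0.0076]), (0.76, [0.3516, -0.5389, 0.0103]), (0.73, [0.252, -0.3448, 0.0113]), (0.66, [0.435, -0.3042, -0.0014])]
pliers_grips top [(0.87, [0.3976, -0.3308, 0.0193]), (0.83, [0.2755, -0.0851, 0.0112]), (0.68, [0.2424, -0.5303, 0.0086]), (0.67, [0.1551, -0.3857, 0.0126])]
mat top [(0.75, [0.4332, -0.3047, -0.0017]), (0.58, [0.3976, -0.33, 0.0198])]
carrier top [(0.63, [0.655, -0.0148, -0.0045])]
fixed_tip top []
swing_tip top [(0.42, [0.5492, -0.0605, 0.0174])]
swing_tip side []
fixed_tip side [(0.4, [0.5421, -0.045, 0.0191])]
pliers_hub side [(0.73, [0.2083, -0.3636, 0.0466]), (0.73, [0.3346, -0.1007, 0.0471]), (0.65, [0.3034, -0.5325, 0.0475]), (0.63, [0.4464, -0.2996, 0.0466])]
{'K': array([[429.34989887,   0.        , 254.21648092],
       [  0.        , 429.34989887, 196.35543384],
       [  0.        ,   0.        ,   1.        ]]), 'k1': -0.08292364578046295, 'rvec': array([ 0.04232811, -2.6868433 ,  1.57156418]), 'tvec': array([0.46407159, 0.0971878 , 1.43427564])}
{'K': array([[441.86121927,   0.        , 260.98162992],
       [  0.        , 441.86121927, 194.42779703],
       [  0.        ,   0.        ,   1.        ]]), 'k1': -0.0019345221433548121, 'rvec': array([ 2.15762391, -2.2183688 ,  0.08219581]), 'tvec': array([-0.08919925,  0.47851125,  1.34627854])}
```

Run:
```python
import cv2
for c in ("side","top"):
    im=cv2.imread(f"pics/{c}0.png"); cv2.imwrite(f"pics/{c}0b.png",cv2.resize(im,(800,600),interpolation=cv2.INTER_CUBIC))
```

```text
(no output)
```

View pics/top0b.png

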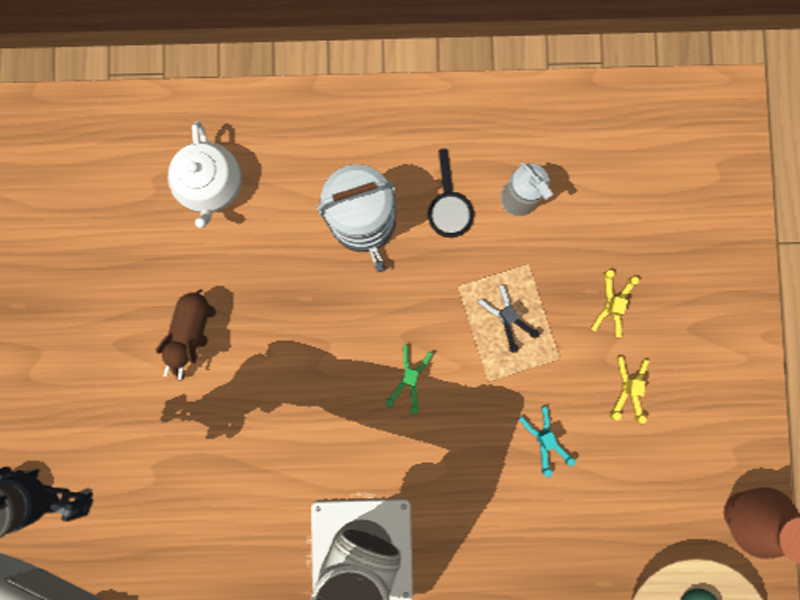

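View pics/side0b.png

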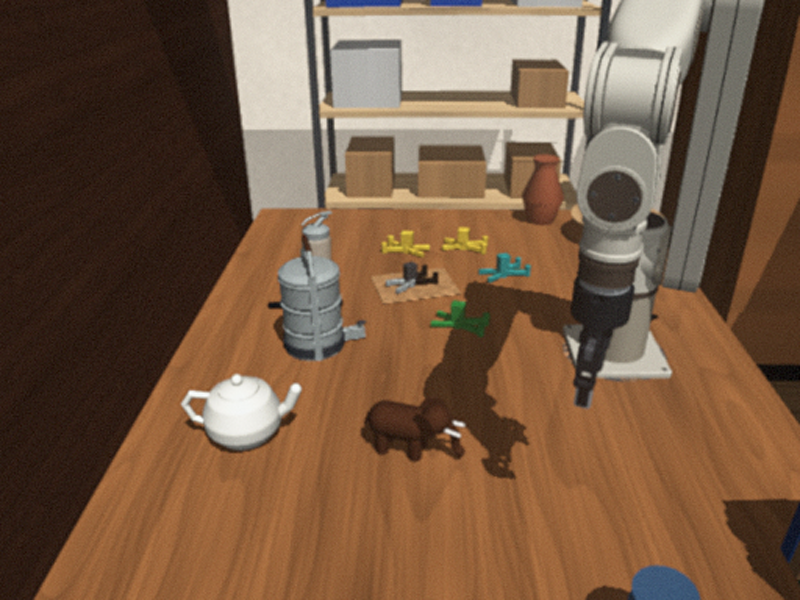

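The top view (800×600) shows the grey and black pliers on the mat at about (510,315). Their jaws point up-left towards (495,297) and the knobs are at (515,348) and (537,333). The carrier ears are at about (377,258). The green, turquoise and yellow pliers are the look-alikes. Next I'll refine the poses.

Run:
```python
from station import r
import numpy as np
import cv2
exp={"pliers_hub":(.447,-.30),"pliers_jaws":(.485,-.275),"pliers_grips":(.398,-.331),"pliers":(.447,-.30),"mat":(.433,-.305),"carrier":(.655,-.015),"fixed_tip":(.545,-.05),"swing_tip":(.545,-.055),"fixed_ear":(.655,-.015),"swing_ear":(.59,-.04)}
for k in range(3):
  for c in ("top","side"):
    im=r.capture(c)
    for q,e in exp.items():
        o=[d for d in r.landmark_of(q,c) if np.hypot(d["position"][0]-e[0],d["position"][1]-e[1])<.04]
        for d in o: print(c,q,round(d["score"],2),np.round(d["position"],4))
print(r.observe()["time_s"])
```

```text
top pliers_hub 0.81 [ 0.4465 -0.2952  0.0495]
top pliers_jaws 0.57 [ 0.4835 -0.2696  0.0118]
top pliers_grips 0.67 [ 0.3963 -0.3315  0.0193]
top mat 0.58 [ 0.4344 -0.3031 -0.0024]
top carrier 0.72 [ 0.6521 -0.0123 -0.0025]
top swing_tip 0.49 [ 0.5481 -0.0588  0.0191]
top swing_ear 0.5 [ 0.585  -0.035   0.0015]
side pliers_hub 0.56 [ 0.4495 -0.2977  0.0448]
side pliers_jaws 0.68 [ 0.4887 -0.2707  0.016 ]
side pliers_grips 0.69 [ 0.396  -0.328   0.0164]
side pliers 0.9 [ 0.447  -0.2972  0.0016]
side carrier 0.58 [ 0.652  -0.0163 -0.0048]
side fixed_tip 0.59 [ 0.5425 -0.0421  0.0191]
top pliers_hub 0.74 [ 0.4509 -0.296   0.0502]
top pliers_jaws 0.78 [ 0.4846 -0.2704  0.0156]
top pliers_grips 0.94 [ 0.3997 -0.3283  0.019 ]
top pliers 0.65 [ 0.4464 -0.293   0.0015]
top carrier 0.78 [ 6.51e-01 -1.43e-02  2.00e-04]
top swing_tip 0.55 [ 0.5489 -0.0612  0.0166]
top swing_ear 0.43 [ 0.5841 -0.0359  0.0014]
side pliers_hub 0.84 [ 0.45   -0.2993  0.0461]
side pliers_jaws 0.79 [ 0.4901 -0.269   0.0175]
side pliers_grips 0.63 [ 0.3967 -0.3276  0.0157]
side pliers 0.6 [ 4.455e-01 -2.967e-01  4.000e-04]
side mat 0.66 [ 0.4363 -0.2987 -0.0005]
side carrier 0.65 [ 0.6503 -0.0156 -0.0022]
side fixed_tip 0.48 [ 0.5422 -0.0432  0.0213]
top pliers_hub 0.7 [ 0.4466 -0.2947  0.0499]
top pliers_jaws 0.92 [ 0.4874 -0.2699  0.013 ]
top pliers_grips 0.85 [ 0.3994 -0.331   0.0198]
top pliers 0.63 [ 0.4465 -0.2923  0.001 ]
top mat 0.84 [ 0.4321 -0.3024 -0.0031]
top carrier 0.97 [ 0.6531 -0.0155 -0.0047]
top swing_tip 0.5 [ 0.5531 -0.0594  0.0199]
top swing_ear 0.43 [ 5.864e-01 -3.490e-02  2.000e-04]
side pliers_hub 0.65 [ 0.4463 -0.2969  0.0475]
side pliers_jaws 0.72 [ 0.4875 -0.27    0.0174]
side pliers_grips 0.64 [ 0.3971 -0.3268  0.0193]
side pliers 0.67 [ 0.4489 -0.292   0.0011]
side mat 0.91 [ 0.4388 -0.2977 -0.0017]
side carrier 0.93 [ 0.6516 -0.016  -0.0054]
side fixed_tip 0.48 [ 0.5417 -0.0439  0.022 ]
3.9
```

Run:
```python
import cv2
im=cv2.imread("pics/top0.png"); cv2.imwrite("pics/t_c.png",cv2.resize(im[95:255,190:370],None,fx=4.4,fy=3.7*4.4/4.4,interpolation=cv2.INTER_CUBIC))
cv2.imwrite("pics/t_e.png",cv2.resize(im[140:180,220:270],None,fx=14,fy=14,interpolation=cv2.INTER_CUBIC))
im=cv2.imread("pics/side0.png"); cv2.imwrite("pics/s_e.png",cv2.resize(im[190:235,170:240],None,fx=11,fy=11,interpolation=cv2.INTER_CUBIC))
```

```text
(no output)
```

View pics/t_e.png

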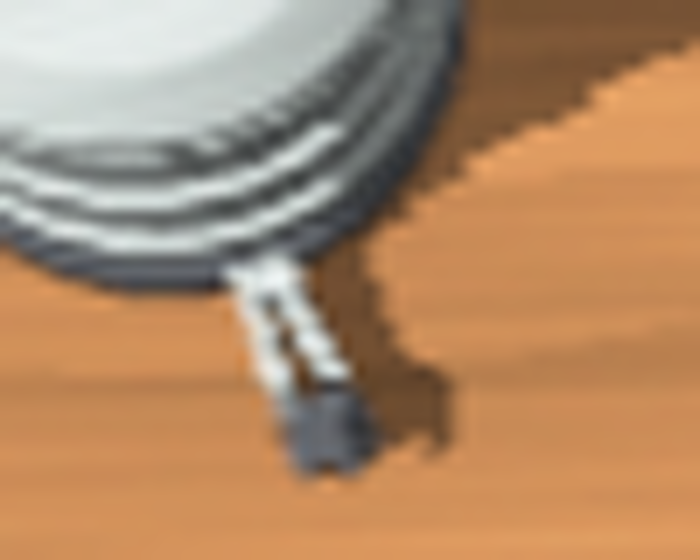

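View pics/s_e.png

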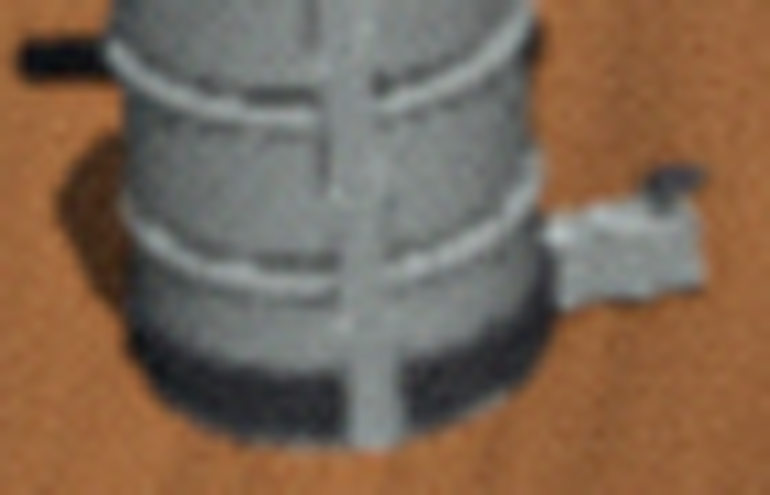

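```bash
cat > h.py <<'E'
import numpy as np, cv2
from station import r
def bp(c,u,v,z):
    m=r.camera_model(c);K=m["K"]
    p=cv2.undistortPoints(np.array([[[u,v]]],float),K,np.array([m["k1"],0,0,0]))[0,0]
    R=cv2.Rodrigues(m["rvec"])[0]; o=-R.T@m["tvec"]; d=R.T@np.array([p[0],p[1],1]); return o+d*(z-o[2])/d[2]
def pj(c,P):
    m=r.camera_model(c)
    return cv2.projectPoints(np.array(P,float).reshape(-1,1,3),m["rvec"],m["tvec"],m["K"],np.array([m["k1"],0,0,0]))[0][:,0]
def carr(P,x,y,yaw):
    P=np.array(P,float)/1000; c,s=np.cos(yaw),np.sin(yaw)
    return np.c_[x+c*P[:,0]-s*P[:,1],y+s*P[:,0]+c*P[:,1],P[:,2]]
E
python3 - <<'E'
from h import *
for s,(u,v),z in (("f in",(245,275),.03),("f out",(280,395),.03),("plate c",(335,430),.044),("plate outer edge",(325,470),.044),("sw in",(285,270),.03),("sw",(345,370),.03)):
    print(s,np.round(bp("top",u/14+220-.5+.5/14,v/14+140-.5,z),4))
im=cv2.imread("pics/top0.png");sd=cv2.imread("pics/side0.png")
x,y,yaw=.652,-.0150,np.deg2rad(15.5)
box=lambda x0,x1,y0,y1,z:[[x0,y0,z],[x1,y0,z],[x1,y1,z],[x0,y1,z]]
hx,a=np.array([-69,-3.5]),.2
sw=[]
for u,w in ((0,-2.5),(-43,-2.5),(-43,2.5),(0,2.5)):
    sw.append([hx[0]+u*np.cos(a)-w*np.sin(a),hx[1]+u*np.sin(a)+w*np.cos(a),30])
t=np.linspace(0,2*np.pi,60)
for name,img,(r0,r1,c0,c1),f in (("top",im,(140,180,220,270),14),("side",sd,(190,235,170,240),11)):
    o=cv2.resize(img[r0:r1,c0:c1],None,fx=f,fy=f,interpolation=cv2.INTER_CUBIC)
    for P,col in ((box(-112,-67,1,6,30),(0,0,255)),(sw,(0,255,0)),(box(-115,-99,-10,6,45),(255,0,0)),(box(-112,-67,1,6,4),(0,255,255)),([[67*np.cos(b),67*np.sin(b),0] for b in t],(255,0,255))):
        q=(pj(name,carr(P,x,y,yaw))-[c0-.5,r0-.5])*f
        cv2.polylines(o,[q.astype(np.int32)],True,col,1)
    cv2.imwrite(f"pics/ov_{name}.png",o)
E
```

```text
f in [ 0.5856 -0.0319  0.03  ]
f out [ 0.5589 -0.0389  0.03  ]
plate c [ 0.5491 -0.0512  0.044 ]
plate outer edge [ 0.5404 -0.0488  0.044 ]
sw in [ 0.5865 -0.0407  0.03  ]
sw [ 0.564  -0.0533  0.03  ]
```

View pics/ov_top.png

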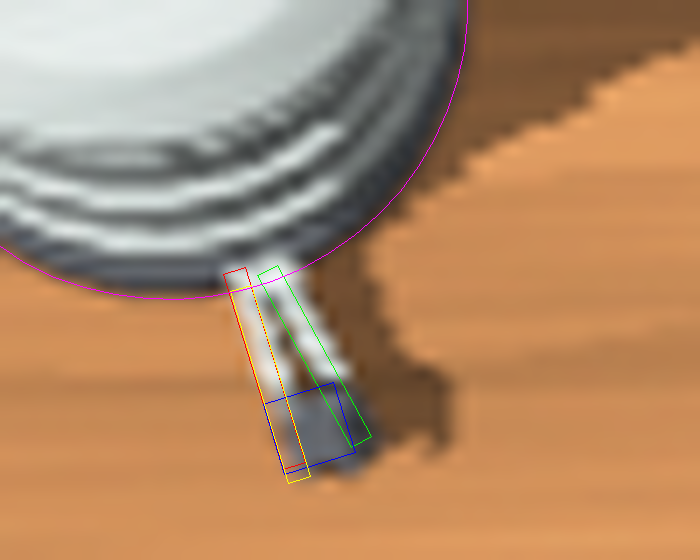

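View pics/ov_side.png

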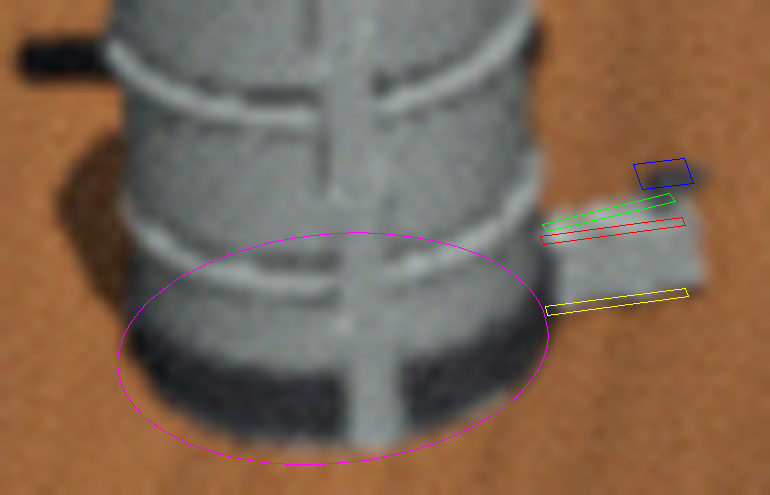

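```bash
cat > ov.py <<'E'
from h import *
import sys
x,y,yaw,a=float(sys.argv[1]),float(sys.argv[2]),np.deg2rad(float(sys.argv[3])),float(sys.argv[4])
im=cv2.imread("pics/top0.png");sd=cv2.imread("pics/side0.png")
box=lambda x0,x1,y0,y1,z:[[x0,y0,z],[x1,y0,z],[x1,y1,z],[x0,y1,z]]
hx=np.array([-69,-3.5])
sw=[]
for u,w in ((0,-2.5),(-43,-2.5),(-43,2.5),(0,2.5)):
    sw.append([hx[0]+u*np.cos(a)-w*np.sin(a),hx[1]+u*np.sin(a)+w*np.cos(a),30])
t=np.linspace(0,2*np.pi,60)
outs=[]
for name,img,(r0,r1,c0,c1),f in (("top",im,(142,178,220,260),10),("side",sd,(195,235,180,238),7)):
    o=cv2.resize(img[r0:r1,c0:c1],None,fx=f,fy=f,interpolation=cv2.INTER_CUBIC)
    for P,col in ((box(-112,-67,1,6,30),(0,0,255)),(sw,(0,255,0)),(box(-115,-99,-10,6,45),(255,0,0)),(box(-112,-67,1,6,4),(0,255,255)),([[67*np.cos(b),67*np.sin(b),0] for b in t],(255,0,255))):
        q=(pj(name,carr(P,x,y,yaw))-[c0-.5,r0-.5])*f
        cv2.polylines(o,[q.astype(np.int32)],True,col,1)
    outs.append(cv2.resize(o,(396,360)))
cv2.imwrite(sys.argv[5],np.hstack(outs))
E
python3 ov.py .6495 -.018 15.5 .2 pics/ov2.png; python3 ov.py .6495 -.018 17 .2 pics/ov3.png
```

```text
(no output)
```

View pics/ov2.png

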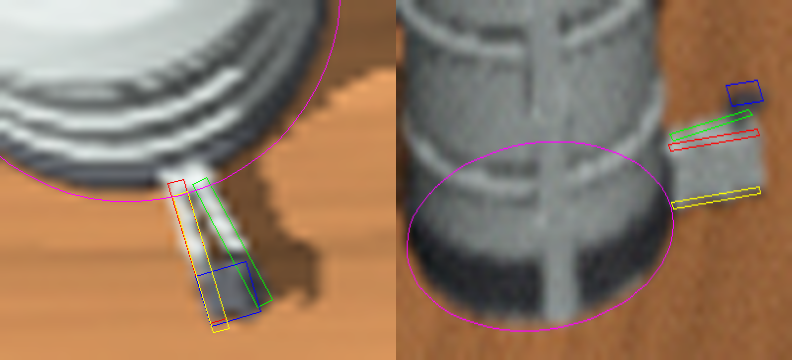

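View pics/ov3.png

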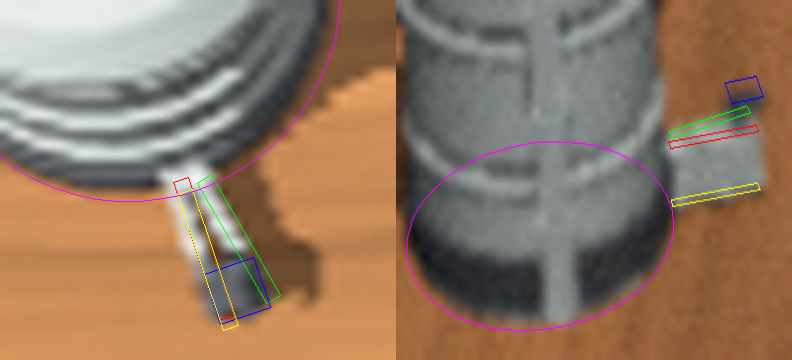

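```bash
cat > plan.py <<'E'
from h import *
import sys
# target x y z(m) heading(deg) [n] [polar]
def rows(tx,ty,tz,th,n=None,polar=False):
    s=r.observe(); p=np.array(s["eef_pos"]); h=np.rad2deg(s["ee_rot"][2])
    dh=(th-h+180)%360-180
    d=np.linalg.norm(np.array([tx,ty,tz])-p)
    k=n or int(max(np.ceil(d/.04),np.ceil(abs(dh)/8),1))
    pts=[]
    for i in range(k+1):
        f=i/k
        if polar:
            a0,a1=np.arctan2(p[1],p[0]),np.arctan2(ty,tx);q0,q1=np.hypot(*p[:2]),np.hypot(tx,ty)
            a=a0+f*(a1-a0);q=q0+f*(q1-q0);pts.append([q*np.cos(a),q*np.sin(a),p[2]+f*(tz-p[2]),h+f*dh])
        else: pts.append([*(p+f*(np.array([tx,ty,tz])-p)),h+f*dh])
    pts=np.array(pts);out=[]
    for a,b in zip(pts,pts[1:]):
        H=np.deg2rad(a[3]);dx,dy=b[:2]-a[:2]
        out.append([round(v,1) for v in (1000*(dx*np.cos(H)+dy*np.sin(H)),1000*(dx*np.sin(H)-dy*np.cos(H)),-1000*(b[2]-a[2]),-(b[3]-a[3]))])
    print("t",round(s["time_s"],2),"pos",np.round(p,4),"rpy",np.round(s["ee_rot"],4),"w",round(s["width"],4),"F",np.round(s["wrist_force"],1),"q",np.round(s["qpos"],2))
    print(k,out)
if __name__=="__main__":
    a=sys.argv; rows(*map(float,a[1:5]),n=int(a[5]) if len(a)>5 and a[5]!="0" else None,polar=len(a)>6)
E
python3 plan.py .448 -.2965 .12 33.4 22 p
```

```text
t 3.9 pos [0.184  0.4649 0.1996] rpy [-3.1416 -0.      2.7648] w 0.0857 F [-0.2  0.8 -0.2] q [1.19 0.24 0.01 1.34 0.   1.57]
22 [[np.float64(-40.5), np.float64(0.1), np.float64(3.6), np.float64(5.7)], [np.float64(-40.6), np.float64(0.8), np.float64(3.6), np.float64(5.7)], [np.float64(-40.8), np.float64(1.5), np.float64(3.6), np.float64(5.7)], [np.float64(-40.9), np.float64(2.3), np.float64(3.6), np.float64(5.7)], [np.float64(-40.9), np.float64(3.0), np.float64(3.6), np.float64(5.7)], [np.float64(-41.0), np.float64(3.8), np.float64(3.6), np.float64(5.7)], [np.float64(-41.1), np.float64(4.6), np.float64(3.6), np.float64(5.7)], [np.float64(-41.1), np.float64(5.3), np.float64(3.6), np.float64(5.7)], [np.float64(-41.2), np.float64(6.1), np.float64(3.6), np.float64(5.7)], [np.float64(-41.2), np.float64(6.9), np.float64(3.6), np.float64(5.7)], [np.float64(-41.2), np.float64(7.6), np.float64(3.6), np.float64(5.7)], [np.float64(-41.2), np.float64(8.4), np.float64(3.6), np.float64(5.7)], [np.float64(-41.1), np.float64(9.2), np.float64(3.6), np.float64(5.7)], [np.float64(-41.1), np.float64(10.0), np.float64(3.6), np.float64(5.7)], [np.float64(-41.0), np.float64(10.7), np.float64(3.6), np.float64(5.7)], [np.float64(-41.0), np.float64(11.5), np.float64(3.6), np.float64(5.7)], [np.float64(-40.9), np.float64(12.3), np.float64(3.6), np.float64(5.7)], [np.float64(-40.8), np.float64(13.1), np.float64(3.6), np.float64(5.7)], [np.float64(-40.7), np.float64(13.9), np.float64(3.6), np.float64(5.7)], [np.float64(-40.5), np.float64(14.7), np.float64(3.6), np.float64(5.7)], [np.float64(-40.4), np.float64(15.4), np.float64(3.6), np.float64(5.7)], [np.float64(-40.2), np.float64(16.2), np.float64(3.6), np.float64(5.7)]]
```

```bash
sed -i 's/out.append(\[round(v,1)/out.append([round(float(v))/; s/\[round(float(v)) for/[round(float(v)) for/' plan.py; python3 plan.py .448 -.2965 .16 33.4 21
```

```text
t 3.9 pos [0.184  0.4649 0.1996] rpy [-3.1416 -0.      2.7648] w 0.0857 F [-0.2  0.8 -0.2] q [1.19 0.24 0.01 1.34 0.   1.57]
21 [[-25, -29, 2, 6], [-28, -26, 2, 6], [-30, -23, 2, 6], [-33, -20, 2, 6], [-35, -17, 2, 6], [-36, -13, 2, 6], [-37, -9, 2, 6], [-38, -5, 2, 6], [-38, -1, 2, 6], [-38, 3, 2, 6], [-38, 7, 2, 6], [-37, 11, 2, 6], [-36, 14, 2, 6], [-34, 18, 2, 6], [-32, 21, 2, 6], [-29, 25, 2, 6], [-27, 28, 2, 6], [-24, 30, 2, 6], [-20, 32, 2, 6], [-17, 34, 2, 6], [-13, 36, 2, 6]]
```

>>> servo_tool --increments '[[[-25,-29,2,6],[-28,-26,2,6],[-30,-23,2,6],[-33,-20,2,6],[-35,-17,2,6],[-36,-13,2,6],[-37,-9,2,6],[-38,-5,2,6],[-38,-1,2,6],[-38,3,2,6]]]' --grip -1 --force 30

```text
time_s: 4.9
eef_pos: [0.3061, 0.094, 0.1787]
ee_rot: [3.134, -0.004, 1.687]
wrist_force: [1.9, 0.2, 0.0]
width: 0.0853
```

```bash
python3 plan.py .448 -.2965 .15 33.4
```

```text
t 4.9 pos [0.3061 0.094  0.1787] rpy [ 3.1344 -0.004   1.6869] w 0.0853 F [1.9 0.2 0. ] q [ 0.3  -0.12 -0.44  1.24  0.    1.75]
11 [[-37, 9, 3, 6], [-36, 12, 3, 6], [-34, 16, 3, 6], [-33, 19, 3, 6], [-30, 22, 3, 6], [-28, 25, 3, 6], [-25, 28, 3, 6], [-22, 30, 3, 6], [-19, 32, 3, 6], [-16, 34, 3, 6], [-12, 36, 3, 6]]
```

>>> servo_tool --increments '[[[-37,9,3,6],[-36,12,3,6],[-34,16,3,6],[-33,19,3,6],[-30,22,3,6],[-28,25,3,6],[-25,28,3,6],[-22,30,3,6],[-19,32,3,6],[-16,34,3,6]]]'

```text
time_s: 5.9
eef_pos: [0.4237, -0.2813, 0.1497]
ee_rot: [3.136, -0.017, 0.591]
wrist_force: [0.4, -0.1, 1.4]
width: 0.0856
```

```bash
python3 plan.py .448 -.2965 .09 33.4
```

```text
t 5.9 pos [ 0.4237 -0.2813  0.1497] rpy [ 3.136  -0.017   0.5915] w 0.0856 F [ 0.4 -0.1  1.4] q [-0.6   0.28 -0.08  1.2   0.01  1.96]
2 [[6, 13, 30, 0], [6, 13, 30, 0]]
```

>>> servo_tool --increments '[[[6,13,30,0],[6,13,30,0],[0,0,0,0],[0,0,0,0]]]'

```text
time_s: 6.3
eef_pos: [0.4514, -0.3035, 0.0886]
ee_rot: [3.132, -0.018, 0.582]
wrist_force: [-0.4, -0.7, 0.4]
width: 0.0852
```

```bash
python3 plan.py .448 -.2965 .032 33.4 3
```

```text
t 6.3 pos [ 0.4514 -0.3035  0.0886] rpy [ 3.132  -0.0176  0.5818] w 0.0852 F [-0.4 -0.7  0.4] q [-0.6   0.39 -0.09  1.08  0.01  1.96]
3 [[0, -3, 19, 0], [0, -3, 19, 0], [0, -3, 19, 0]]
```

>>> servo_tool --increments '[[[0,-4,19,0],[0,-4,19,0],[0,0,18,0],[0,0,0,0]]]'

```text
time_s: 6.7
eef_pos: [0.4497, -0.2964, 0.0375]
ee_rot: [3.125, -0.021, 0.584]
wrist_force: [-0.5, 0.5, 0.2]
width: 0.0853
```

```bash
python3 plan.py .448 -.2965 .032 33.4 1
python3 - <<'E'
from h import *
for c,cr in (("top",(170,240,280,370)),("side",(150,220,220,310))):
    im=r.capture(c)[:,:,::-1]; cv2.imwrite(f"pics/g_{c}.png",cv2.resize(im[cr[0]:cr[1],cr[2]:cr[3]],None,fx=6,fy=6,interpolation=cv2.INTER_CUBIC))
E
python3 -c "
import cv2,numpy as np
cv2.imwrite('pics/g.png',cv2.resize(np.hstack([cv2.imread('pics/g_top.png'),cv2.imread('pics/g_side.png')]),(800,311)))"
```

```text
t 6.7 pos [ 0.4497 -0.2964  0.0375] rpy [ 3.1251 -0.0206  0.5839] w 0.0853 F [-0.5  0.5  0.2] q [-0.59  0.42 -0.18  0.94  0.01  1.97]
1 [[-1, -1, 5, 0]]
```

View pics/g.png

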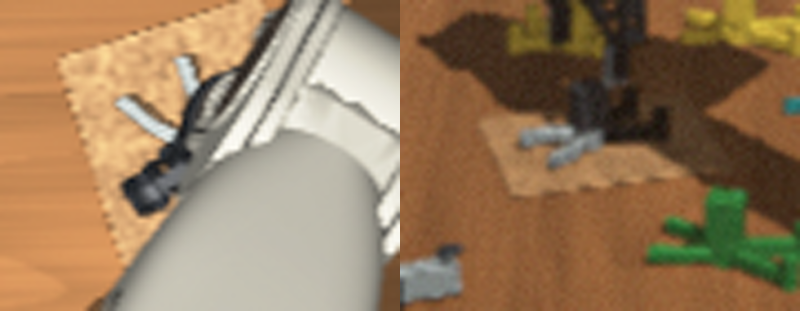

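The fingers straddle the black hub, with the jaws pointing out ahead between them. Closing now.

>>> servo_tool --increments '[[[-1,0,5,0],[0,0,0,0],[0,0,0,0],[0,0,0,0],[0,0,0,0],[0,0,0,0]]]' --grip 1 --force 50

```text
time_s: 7.4
eef_pos: [0.4538, -0.3003, 0.0397]
ee_rot: [3.113, -0.026, 0.584]
wrist_force: [-0.5, -0.6, -0.5]
width: 0.0005
```

Run:
```python
from h import *
o=[]
for c,cr in (("top",(160,250,270,370)),("side",(120,210,210,310))):
    im=r.capture(c)[:,:,::-1]; o.append(cv2.resize(im[cr[0]:cr[1],cr[2]:cr[3]],(400,360),interpolation=cv2.INTER_CUBIC))
    for q in ("pliers_hub","pliers_jaws","pliers_grips"): print(c,q,[np.round(d["position"],3) for d in r.landmark_of(q,c)])
cv2.imwrite('pics/g2.png',np.hstack(o))
s=r.observe();print(s["time_s"],s["eef_pos"],s["ee_rot"],s["width"])
```

```text
top pliers_hub [array([ 0.205, -0.361,  0.045]), array([ 0.299, -0.537,  0.045]), array([ 0.459, -0.51 ,  0.044]), array([ 0.45 , -0.298,  0.05 ]), array([ 0.336, -0.104,  0.044]), array([ 0.446, -0.29 ,  0.002]), array([ 0.448,  0.317, -0.   ])]
top pliers_jaws [array([ 0.378, -0.118,  0.008]), array([ 0.35 , -0.541,  0.011]), array([ 0.415, -0.495,  0.01 ])]
top pliers_grips [array([ 0.242, -0.527,  0.01 ]), array([ 0.52 , -0.532,  0.016]), array([ 0.275, -0.084,  0.014]), array([ 0.154, -0.387,  0.012])]
side pliers_hub [array([ 0.461, -0.508,  0.04 ]), array([ 0.208, -0.359,  0.048]), array([ 0.448, -0.297,  0.046]), array([ 0.303, -0.533,  0.046])]
side pliers_jaws [array([ 0.49 , -0.27 ,  0.017]), array([ 0.382, -0.116,  0.01 ]), array([ 0.252, -0.348,  0.01 ]), array([ 0.413, -0.495,  0.009]), array([ 0.346, -0.54 ,  0.005])]
side pliers_grips [array([ 0.277, -0.083,  0.016]), array([ 0.398, -0.325,  0.017]), array([ 0.149, -0.386,  0.013]), array([ 0.246, -0.526,  0.013]), array([ 0.521, -0.522,  0.017])]
7.8 [ 0.45369595 -0.3002007   0.03950936] [ 3.11301077 -0.02565777  0.58428203] -0.00014062815522754188
```

View pics/g2.png

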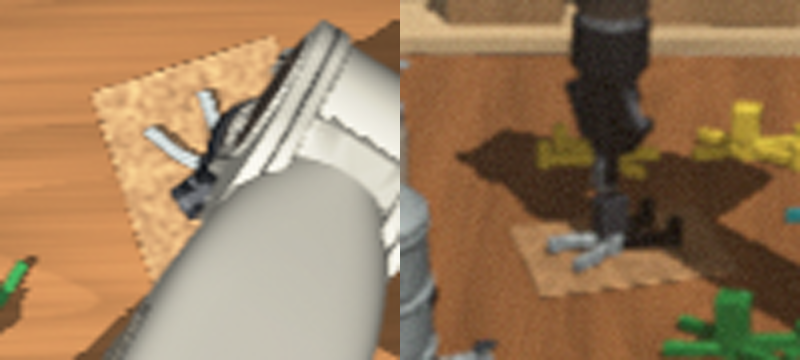

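Run:
```python
from h import *
o=[]
s=r.observe();p=np.array(s["eef_pos"])
R=cv2.Rodrigues(np.zeros(3))[0]
from scipy.spatial.transform import Rotation as Ro
R=Ro.from_euler("xyz",s["ee_rot"]).as_matrix()
for c,(r0,r1,c0,c1) in (("top",(130,250,260,380)),("side",(80,210,200,310))):
    im=r.capture(c)[:,:,::-1]; f=500/(r1-r0); I=cv2.resize(im[r0:r1,c0:c1],None,fx=f,fy=f,interpolation=cv2.INTER_CUBIC)
    for P,col in ((p,(0,0,255)),(p-R[:,2]*.1,(0,255,0)),(p+R[:,0]*.04,(255,0,0)),(p+R[:,1]*.04,(255,0,255)),(np.array([.4475,-.2965,.064]),(0,255,255)),(np.array([.4475,-.2965,.024]),(255,255,0))):
        q=(pj(c,P)[0]-[c0-.5,r0-.5])*f; cv2.circle(I,(int(q[0]),int(q[1])),4,col,-1)
    o.append(I[:, :395])
cv2.imwrite('pics/g3.png',np.hstack(o)[:, :800]); print(s["width"],np.round(R,3))
```

```text
-0.00014062815522754188 [[ 0.834  0.551  0.037]
 [ 0.551 -0.834 -0.01 ]
 [ 0.026  0.029 -0.999]]
```

View pics/g3.png

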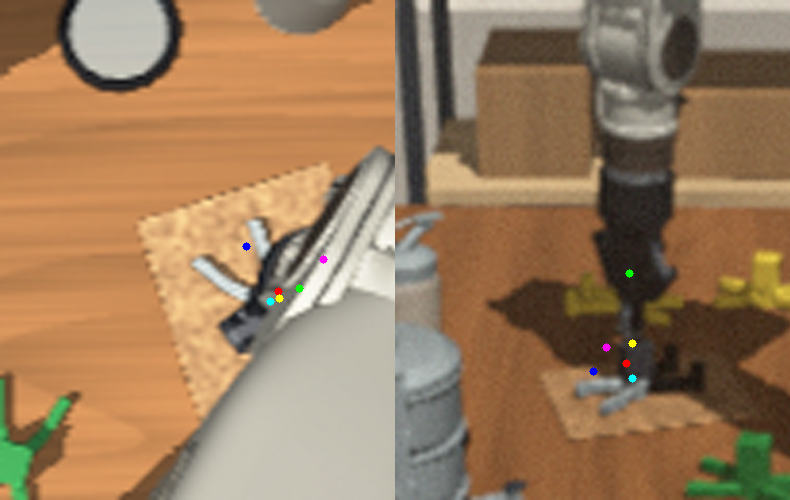

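>>> servo_tool --increments '[[[0,0,-10,0],[0,0,-10,0],[0,0,-10,0],[0,0,0,0]]]'

```text
time_s: 8.3
eef_pos: [0.4529, -0.3001, 0.0727]
ee_rot: [3.112, -0.026, 0.584]
wrist_force: [0.5, 0.4, -0.2]
width: -0.0002
```

```bash
cat > look.py <<'E'
from h import *
from scipy.spatial.transform import Rotation as Ro
import sys
a=sys.argv
o=[]
s=r.observe();p=np.array(s["eef_pos"]);R=Ro.from_euler("xyz",s["ee_rot"]).as_matrix()
P0=np.array(eval(a[1])) if len(a)>2 else p
for c in ("top","side"):
    im=r.capture(c)[:,:,::-1]; q=pj(c,P0)[0].astype(int); w=45 if len(a)<4 else int(a[3])
    r0,c0=max(q[1]-w,0),max(q[0]-w,0); f=400/(2*w)
    I=cv2.resize(im[r0:r0+2*w,c0:c0+2*w],(400,400),interpolation=cv2.INTER_CUBIC); o.append(I); print(c,"crop origin",c0,r0,"scale",f)
cv2.imwrite(a[-1] if len(a)!=4 else a[2],np.hstack(o))
print(s["time_s"],p,s["ee_rot"],s["width"],s["wrist_force"])
E
python3 look.py pics/g4.png
```

```text
top crop origin 283 154 scale 4.444444444444445
side crop origin 214 121 scale 4.444444444444445
8.3 [ 0.45285452 -0.30011898  0.07269217] [ 3.1121524  -0.02605392  0.58426426] -0.00017821967780631349 [ 0.51395933  0.38611357 -0.24909323]
```

View pics/g4.png

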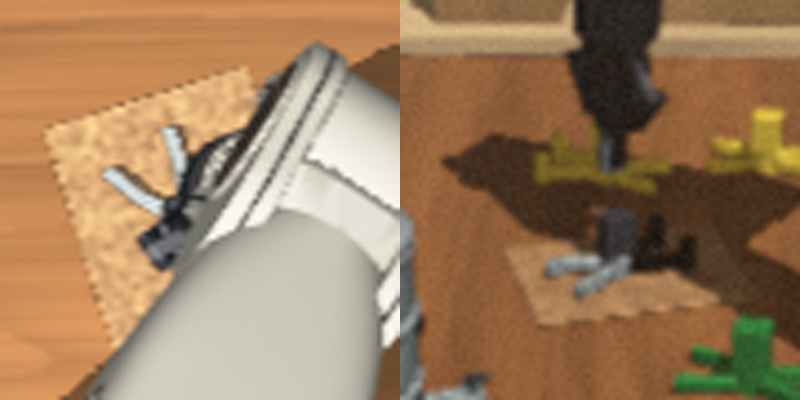

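```bash
python3 - <<'E'
from h import *
print("start",pj("side",[[.184,.465,.1996],[.184,.465,.2126],[.184,.465,.25]]))
for z in (.06,.0727,.08,.09,.1): print(z,pj("side",[.453,-.300,z]),pj("top",[.453,-.300,z]))
E
python3 - <<'E'
import cv2
im=cv2.imread("pics/side0.png"); cv2.imwrite("pics/s_tip.png",cv2.resize(im[190:270,340:420],None,fx=6,fy=6,interpolation=cv2.INTER_CUBIC))
E
```

```text
start [[372.3266705  264.11540585]
 [373.09282319 259.41641051]
 [375.34345733 245.51525067]]
0.06 [[259.86029148 169.27934282]] [[327.35973156 199.22502559]]
0.0727 [[259.84520701 166.34844527]] [[328.02058786 198.97094465]]
0.08 [[259.83646677 164.65420636]] [[328.40627921 198.82265688]]
0.09 [[259.82441057 162.32194843]] [[328.94169075 198.61680561]]
0.1 [[259.81225727 159.97646092]] [[329.48544631 198.40774609]]
```

View pics/s_tip.png

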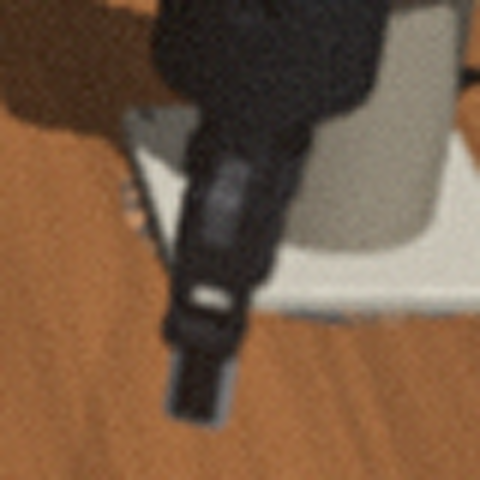

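Run:
```python
from h import *
from scipy.spatial.transform import Rotation as Ro
s=r.observe();p=np.array(s["eef_pos"]);R=Ro.from_euler("xyz",s["ee_rot"]).as_matrix()
im=r.capture("side")[:,:,::-1]; r0,c0,f=60,200,7
I=cv2.resize(im[r0:r0+115,c0:c0+110],None,fx=f,fy=5,interpolation=cv2.INTER_CUBIC)
for P,col in ((p,(0,0,255)),(p-R[:,2]*.073,(0,255,0)),(p-R[:,2]*.15,(0,255,0)),(p-R[:,2]*.22,(0,255,0))):
    q=(pj("side",P)[0]-[c0-.5,r0-.5])*[f,5]; cv2.circle(I,(int(q[0]),int(q[1])),4,col,-1)
cv2.imwrite('pics/g5.png',I); print(s["qpos"],s["eef_pos"],r.look_for("pliers_hub","side")[:0])
```

```text
[-0.59312872  0.38438596 -0.14413326  1.00726004  0.01272019  1.96480308] [ 0.452056   -0.29958741  0.07124112] []
```

View pics/g5.png

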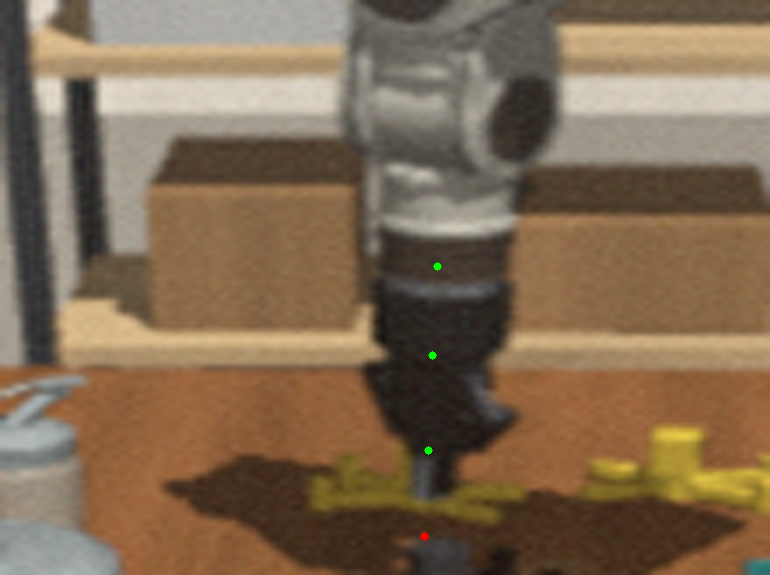

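Run:
```python
from h import *
im=cv2.imread("pics/side0.png"); r0,c0,f=120,320,5
I=cv2.resize(im[r0:r0+160,c0:c0+130],None,fx=f,fy=f,interpolation=cv2.INTER_CUBIC)
p=np.array([.184,.465,.1996])
for d in (0,.013,.073,.15,.22):
    q=(pj("side",p+[0,0,d])[0]-[c0-.5,r0-.5])*f; cv2.circle(I,(int(q[0]),int(q[1])),4,(0,0,255),-1)
cv2.imwrite('pics/g6.png',cv2.resize(I,(487,600)))
```

```text
(no output)
```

View pics/g6.png

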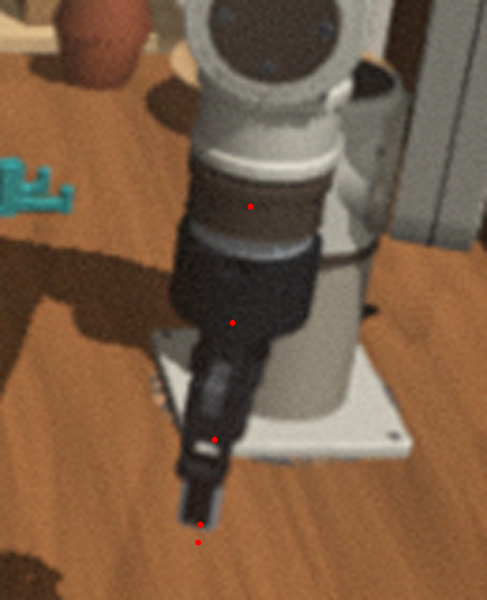

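Run:
```python
from h import *
im=r.capture("side")[:,:,::-1]; r0,c0=130,240
I=cv2.resize(im[r0:r0+60,c0:c0+60],(600,600),interpolation=cv2.INTER_CUBIC)
I=np.clip(I.astype(float)*1.8,0,255).astype(np.uint8)
cv2.imwrite('pics/g7.png',I);s=r.observe();print(pj("side",s["eef_pos"])-[240,130],s["eef_pos"],s["width"],s["time_s"])
```

```text
[[20.30650901 37.10096088]] [ 0.45118232 -0.29898958  0.06994189] -5.2816781618358575e-05 8.55
```

View pics/g7.png

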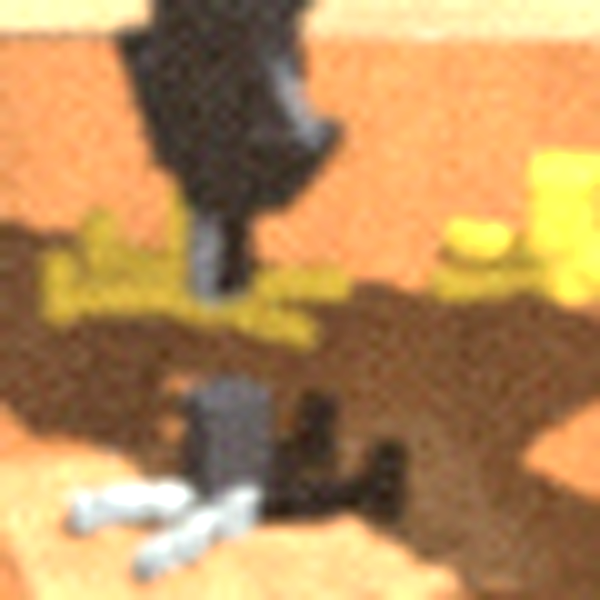

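Run:
```python
from h import *
for h in (.2,.213,.22,.23,.24): print(h,pj("side",[.184+.016,.465+.04,h])[0],pj("side",[.184-.016,.465-.04,h])[0])
```

```text
0.2 [368.53537077 275.66049703] [375.88380496 253.09036191]
0.213 [369.30918185 270.87161018] [376.64130098 248.4783246 ]
0.22 [369.72951726 268.26300157] [377.0523861  245.96864662]
0.23 [370.33448606 264.4995084 ] [377.64356333 242.35109384]
0.24 [370.94477408 260.69204726] [378.23936837 238.69512023]
```

Run:
```python
from h import *
im=cv2.imread("pics/top0.png"); r0,c0,f=285,0,9
I=cv2.resize(im[r0:r0+65,c0:c0+80],None,fx=f,fy=f,interpolation=cv2.INTER_CUBIC)
I=np.clip(I.astype(float)*1.6,0,255).astype(np.uint8)
p=np.array([.184,.465,.1996]);y=np.array([.368,.93,0])
for d,e,col in ((0,0,(0,0,255)),(.013,.0425,(0,255,0)),(.013,-.0425,(0,255,0)),(.073,0,(255,0,0)),(.15,0,(255,0,0))):
    q=(pj("top",p+[0,0,d]+y*e)[0]-[c0-.5,r0-.5])*f; cv2.circle(I,(int(q[0]),int(q[1])),4,col,-1)
cv2.imwrite('pics/g8.png',I)
R=cv2.Rodrigues(r.camera_model("top")["rvec"])[0];print(-R.T@r.camera_model("top")["tvec"])
R=cv2.Rodrigues(r.camera_model("side")["rvec"])[0];print(-R.T@r.camera_model("side")["tvec"])
```

```text
[ 0.38058894 -0.09420281  1.37683453]
[0.40950287 1.21906853 0.79254894]
```

View pics/g8.png

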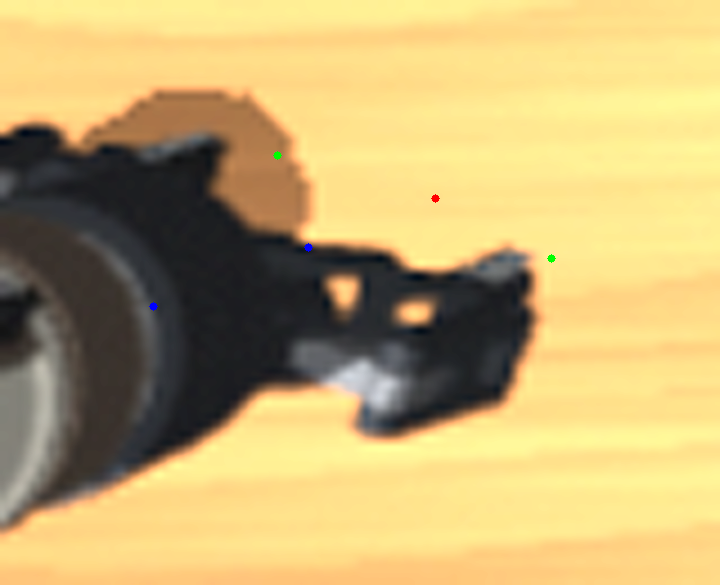

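The fingertips in both views sit about 30 mm above the reported TCP, both at the start and now: the tip is at (215,300) in the zoom against a projected TCP at (203,371). That means the gripper closed above the hub without touching it. I'll open, come down another 30 mm watching the force, and check by picture.

>>> servo_tool --increments '[[[0,0,0,0],[0,0,0,0],[0,0,0,0],[0,0,0,0]]]' --grip -1

```text
time_s: 8.95
eef_pos: [0.4503, -0.2984, 0.0685]
ee_rot: [3.119, -0.023, 0.584]
wrist_force: [-0.1, -0.1, -0.1]
width: 0.0583
```

```bash
python3 plan.py .448 -.2965 .002 33.4 5
```

```text
t 8.95 pos [ 0.4503 -0.2984  0.0685] rpy [ 3.1193 -0.023   0.5841] w 0.0583 F [-0.1 -0.1 -0.1] q [-0.59  0.39 -0.15  1.01  0.01  1.96]
5 [[0, -1, 13, 0], [0, -1, 13, 0], [0, -1, 13, 0], [0, -1, 13, 0], [0, -1, 13, 0]]
```

>>> servo_tool --increments '[[[0,0,0,0],[0,0,0,0],[0,-1,13,0],[0,-1,13,0],[0,0,13,0],[0,0,0,0]]]'

```text
time_s: 9.55
eef_pos: [0.4512, -0.2974, 0.0291]
ee_rot: [3.117, -0.024, 0.584]
wrist_force: [-0.3, 0.6, 0.6]
width: 0.0857
```

```bash
python3 plan.py .448 -.2965 .002 33.4 2; python3 look.py pics/g9.png
```

```text
t 9.55 pos [ 0.4512 -0.2974  0.0291] rpy [ 3.1173 -0.0239  0.5842] w 0.0857 F [-0.3  0.6  0.6] q [-0.59  0.43 -0.2   0.91  0.01  1.97]
2 [[-1, -1, 14, 0], [-1, -1, 14, 0]]
top crop origin 279 155 scale 4.444444444444445
side crop origin 215 131 scale 4.444444444444445
9.55 [ 0.45122057 -0.29742564  0.0291101 ] [ 3.11725266 -0.02393479  0.58415157] 0.08566743754569206 [-0.32195423  0.64143114  0.63140123]
```

View pics/g9.png

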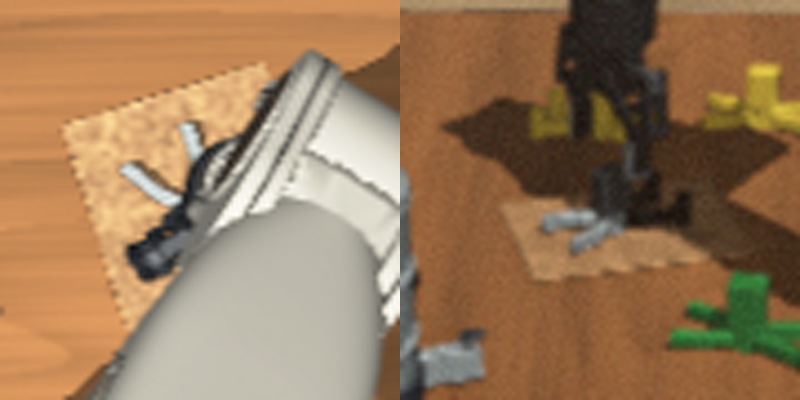

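>>> servo_tool --increments '[[[-1,0,9,0],[-1,0,9,0],[-1,0,8,0],[0,0,0,0]]]'

```text
time_s: 10.05
eef_pos: [0.4522, -0.3014, 0.0047]
ee_rot: [3.111, -0.027, 0.584]
wrist_force: [-0.3, 0.3, 0.0]
width: 0.0854
```

```bash
python3 look.py pics/g10.png
```

```text
top crop origin 280 155 scale 4.444444444444445
side crop origin 215 136 scale 4.444444444444445
10.05 [ 0.45217059 -0.30137634  0.00467195] [ 3.11079214 -0.02655604  0.58420289] 0.08536097164093738 [-0.26955098  0.31574346  0.00436049]
```

View pics/g10.png

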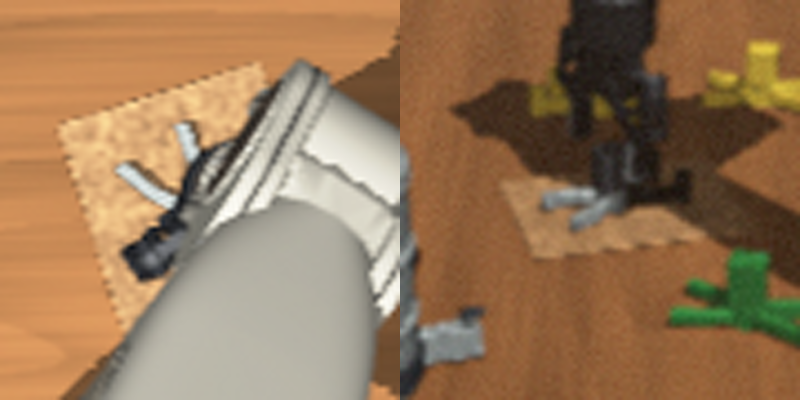

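>>> servo_tool --increments '[[[-1,-3,1,0],[0,-3,1,0],[0,0,0,0]]]'

```text
time_s: 10.45
eef_pos: [0.449, -0.2973, 0.0039]
ee_rot: [3.108, -0.028, 0.584]
wrist_force: [1.0, -0.8, -0.0]
width: 0.0851
```

>>> servo_tool --increments '[[[0,0,0,0],[0,0,0,0],[0,0,0,0],[0,0,0,0],[0,0,0,0]]]' --grip 1 --force 50

```text
time_s: 10.95
eef_pos: [0.4495, -0.2973, 0.0048]
ee_rot: [3.107, -0.028, 0.585]
wrist_force: [-1.2, 0.9, 1.7]
width: 0.0229
```

>>> servo_tool --increments '[[[0,0,-20,0],[0,0,-25,0],[0,0,-25,0],[0,0,-10,0],[0,0,0,0]]]'

```text
time_s: 11.45
eef_pos: [0.4433, -0.2945, 0.0835]
ee_rot: [3.115, -0.025, 0.584]
wrist_force: [0.0, 1.1, -3.1]
width: 0.0232
```

```bash
python3 plan.py .4754 -.0685 .08 15.5 8;python3 look.py pics/g11.png
```

```text
t 11.45 pos [ 0.4433 -0.2945  0.0835] rpy [ 3.1149 -0.0251  0.5844] w 0.0232 F [ 0.   1.1 -3.1] q [-0.59  0.35 -0.15  1.03  0.01  1.96]
8 [[19, -21, 0, 2], [18, -22, 0, 2], [17, -23, 0, 2], [16, -23, 0, 2], [15, -24, 0, 2], [14, -25, 0, 2], [13, -25, 0, 2], [12, -26, 0, 2]]
top crop origin 281 157 scale 4.444444444444445
side crop origin 217 119 scale 4.444444444444445
11.45 [ 0.44328083 -0.29448311  0.08353953] [ 3.11490163 -0.02514917  0.58443083] 0.023172117801685287 [ 0.00516801  1.08123304 -3.13376232]
```

View pics/g11.png

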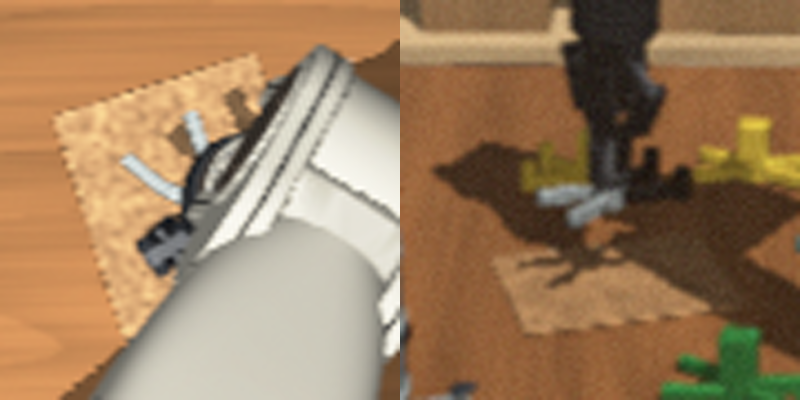

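Lifted: the pliers hang level under the gripper and their shadow falls on the mat. Weight reads 3 N. Now I'll carry them towards the ears.

>>> servo_tool --increments '[[[19,-21,0,2],[18,-22,0,2],[17,-23,0,2],[16,-23,0,2],[15,-24,0,2],[14,-25,0,2],[13,-25,0,2],[12,-26,0,2],[0,0,0,0]]]'

```text
time_s: 12.45
eef_pos: [0.4626, -0.0589, 0.0668]
ee_rot: [3.139, -0.011, 0.289]
wrist_force: [-0.9, 0.2, -2.5]
width: 0.0233
```

```bash
python3 plan.py .4754 -.0685 .03 15.5 3;python3 look.py pics/g12.png
```

```text
t 12.45 pos [ 0.4626 -0.0589  0.0668] rpy [ 3.1385 -0.0107  0.2887] w 0.0233 F [-0.9  0.2 -2.5] q [-0.13  0.27 -0.32  0.97  0.    2.73]
3 [[3, 4, 12, 0], [3, 4, 12, 0], [3, 4, 12, 0]]
top crop origin 201 153 scale 4.444444444444445
side crop origin 210 153 scale 4.444444444444445
12.45 [ 0.46258078 -0.05889466  0.06677721] [ 3.13853795 -0.01068971  0.28871738] 0.023288425729971772 [-0.85967811  0.16308807 -2.50270356]
```

View pics/g12.png

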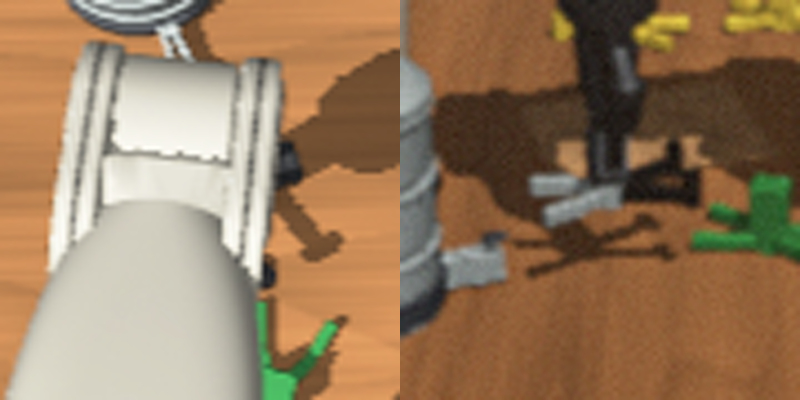

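>>> servo_tool --increments '[[[4,4,16,1],[3,4,16,0],[3,4,16,0],[0,0,0,0]]]'

```text
time_s: 12.95
eef_pos: [0.4752, -0.074, 0.0159]
ee_rot: [3.136, -0.008, 0.265]
wrist_force: [-0.5, 0.0, -1.5]
width: 0.0234
```

```bash
python3 plan.py .4754 -.0685 .008 15.5 1;python3 look.py "[.51,-.06,.02]" pics/g13.png 40
python3 - <<'E'
from h import *
for q in ("pliers_hub","pliers_jaws","pliers_grips","pliers"):
  for c in ("side","top"): print(q,c,[(round(d["score"],2),np.round(d["position"],4)) for d in r.landmark_of(q,c) if abs(d["position"][1]+.068)<.03 and d["position"][0]>.39])
E
```

```text
t 12.95 pos [ 0.4752 -0.074   0.0159] rpy [ 3.1361 -0.0081  0.2655] w 0.0234 F [-0.5  0.  -1.5] q [-0.15  0.36 -0.35  0.85 -0.    2.72]
1 [[2, -5, 8, 0]]
top crop origin 206 143 scale 5.0
side crop origin 201 169 scale 5.0
12.95 [ 0.47522304 -0.07400565  0.01590432] [ 3.13605656 -0.00806123  0.26547397] 0.02344120428559648 [-0.50369236  0.00655071 -1.45392418]
pliers_hub side [(0.86, array([ 0.4753, -0.0741,  0.0574]))]
pliers_hub top []
pliers_jaws side [(0.67, array([ 0.4162, -0.087 ,  0.0307])), (0.56, array([ 0.5218, -0.0594,  0.0278]))]
pliers_jaws top []
pliers_grips side [(0.91, array([ 0.4162, -0.0836,  0.029 ]))]
pliers_grips top []
pliers side [(0.94, array([ 0.4728, -0.0723,  0.0111]))]
pliers top []
```

```bash
ls -t . | head; ls -t pics|head -3
```

```text
pics
look.py
plan.py
ov.py
h.py
g13.png
g12.png
g11.png
```

View pics/g13.png

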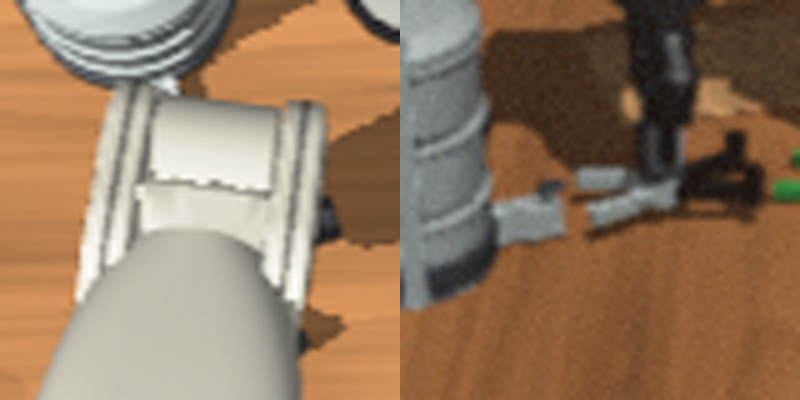

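>>> servo_tool --increments '[[[0,-3,5,0],[0,-2,5,0],[0,0,0,0]]]'

```text
time_s: 13.75
eef_pos: [0.4764, -0.0675, 0.0085]
ee_rot: [3.134, -0.014, 0.268]
wrist_force: [1.0, 0.3, -2.6]
width: 0.0234
```

```bash
python3 plan.py .5063 -.060 .006 15.5 4;python3 - <<'E'
from h import *
for k in range(2):
  r.capture("side")
  for q in ("pliers_hub","pliers_jaws","pliers_grips","pliers","fixed_tip","swing_tip","fixed_ear","swing_ear","carrier"):
   print(q,[(round(d["score"],2),np.round(d["position"],4)) for d in r.landmark_of(q,"side") if abs(d["position"][1]+.06)<.06 and d["position"][0]>.39])
E
```

```text
t 13.75 pos [ 0.4764 -0.0675  0.0085] rpy [ 3.1339 -0.0143  0.268 ] w 0.0234 F [ 1.   0.3 -2.6] q [-0.14  0.37 -0.36  0.82 -0.    2.73]
4 [[8, 0, 1, 0], [8, 0, 1, 0], [8, 0, 1, 0], [8, 0, 1, 0]]
pliers_hub [(0.72, array([ 0.4732, -0.0654,  0.0482]))]
pliers_jaws [(0.8, array([ 0.5228, -0.0542,  0.0221]))]
pliers_grips [(0.93, array([ 0.4213, -0.0793,  0.0189]))]
pliers [(0.56, array([ 0.4754, -0.0663,  0.0061]))]
fixed_tip [(0.45, array([ 0.5431, -0.0433,  0.0179])), (0.41, array([ 0.5214, -0.0534,  0.0191]))]
swing_tip []
fixed_ear []
swing_ear []
carrier [(0.6, array([ 0.6508, -0.0158, -0.0023]))]
pliers_hub [(0.55, array([ 0.4759, -0.0687,  0.0509]))]
pliers_jaws [(0.55, array([ 0.5234, -0.0562,  0.0173]))]
pliers_grips [(0.76, array([ 0.4187, -0.0799,  0.0213]))]
pliers [(0.81, array([ 0.4771, -0.0655,  0.0079]))]
fixed_tip [(0.62, array([ 0.5416, -0.045 ,  0.0167]))]
swing_tip [(0.37, array([ 0.5228, -0.0548,  0.0201]))]
fixed_ear []
swing_ear []
carrier [(0.84, array([ 0.653 , -0.0138, -0.0049]))]
```

>>> servo_tool --increments '[[[8,0,2,0],[8,0,1,0],[8,0,1,0],[6,0,0,0],[0,0,0,0]]]'

```text
time_s: 15.25
eef_pos: [0.5099, -0.0592, 0.0055]
ee_rot: [3.133, -0.017, 0.268]
wrist_force: [-0.8, -0.7, -2.2]
width: 0.0234
```

```bash
python3 plan.py .5063 -.060 .004 15.5 1;python3 look.py "[.51,-.06,.02]" pics/g14.png 30;python3 - <<'E'
from h import *
for q in ("pliers_hub","pliers_jaws","pliers_grips","pliers"):
   print(q,[(round(d["score"],2),np.round(d["position"],4)) for d in r.landmark_of(q,"side") if abs(d["position"][1]+.06)<.06 and d["position"][0]>.39])
E
```

```text
t 15.25 pos [ 0.5099 -0.0592  0.0055] rpy [ 3.1329 -0.0172  0.2678] w 0.0234 F [-0.8 -0.7 -2.2] q [-0.11  0.42 -0.29  0.84 -0.    2.76]
1 [[-4, 0, 2, 0]]
top crop origin 216 153 scale 6.666666666666667
side crop origin 211 179 scale 6.666666666666667
15.25 [ 0.50994631 -0.05918592  0.00550309] [ 3.13286552 -0.017229    0.26778092] 0.023376585087869016 [-0.78876567 -0.69472912 -2.15846279]
pliers_hub [(0.87, array([ 0.5091, -0.0603,  0.0481]))]
pliers_jaws [(0.74, array([ 0.5525, -0.0454,  0.0168]))]
pliers_grips [(0.77, array([ 0.4515, -0.0708,  0.0182]))]
pliers [(0.77, array([ 0.5069, -0.0572,  0.0038]))]
```

View pics/g14.png

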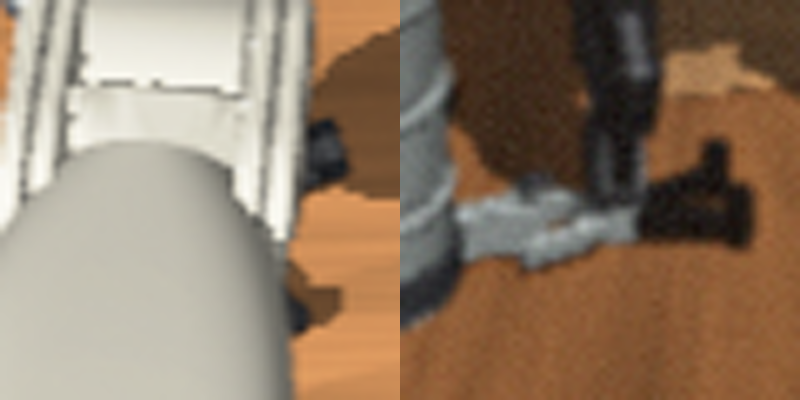

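>>> servo_tool --increments '[[[-2,0,2,0],[0,0,2,0],[0,0,0,0]]]'

```text
time_s: 15.85
eef_pos: [0.5053, -0.0603, 0.0012]
ee_rot: [3.133, -0.015, 0.266]
wrist_force: [-0.0, 0.4, -1.5]
width: 0.0229
```

>>> servo_tool --increments '[[[0,0,2,0],[0,0,0,0]]]'

```text
time_s: 16.05
eef_pos: [0.5057, -0.0604, 0.0016]
ee_rot: [3.133, -0.017, 0.266]
wrist_force: [-0.0, 0.3, -2.3]
width: 0.0235
```

>>> servo_tool --increments '[[[0,0,0,0],[0,0,0,0],[0,0,0,0],[0,0,0,0],[0,0,-5,0]]]' --grip -1

```text
time_s: 16.55
eef_pos: [0.5063, -0.0605, 0.0069]
ee_rot: [3.132, -0.018, 0.266]
wrist_force: [-0.6, 0.5, -0.5]
width: 0.0853
```

>>> servo_tool --increments '[[[0,0,-20,0],[0,0,-25,0],[-15,0,-20,0],[-25,0,0,0],[-20,0,0,0],[0,0,0,0]]]'

```text
time_s: 17.15
eef_pos: [0.4468, -0.0764, 0.0752]
ee_rot: [3.131, -0.02, 0.267]
wrist_force: [-0.6, -0.6, 0.1]
width: 0.085
```

```bash
python3 plan.py .447 -.077 .03 15.5 1;python3 look.py "[.51,-.06,.02]" pics/g15.png 30;python3 - <<'E'
from h import *
for k in range(3):
 for c in ("side","top"):
  r.capture(c)
  for q in ("pliers_hub","pliers_jaws","pliers_grips","pliers","fixed_tip"):
   for d in r.landmark_of(q,c):
     if abs(d["position"][1]+.06)<.06 and d["position"][0]>.4: print(c,q,round(d["score"],2),np.round(d["position"],4))
E
```

```text
t 17.15 pos [ 0.4468 -0.0764  0.0752] rpy [ 3.1313 -0.02    0.2673] w 0.085 F [-0.6 -0.6  0.1] q [-0.17  0.23 -0.35  0.96 -0.    2.71]
1 [[0, 1, 45, 0]]
top crop origin 216 153 scale 6.666666666666667
side crop origin 211 179 scale 6.666666666666667
17.15 [ 0.44682028 -0.07641372  0.07515506] [ 3.13131996 -0.02003985  0.26729754] 0.08501581508154325 [-0.57724856 -0.61358005  0.10339143]
side pliers_hub 0.85 [ 0.5046 -0.0638  0.042 ]
side pliers_jaws 0.6 [ 0.5487 -0.0491  0.0094]
side pliers_grips 0.71 [ 0.4461 -0.0721  0.0129]
side pliers_grips 0.22 [ 0.5516 -0.0506  0.0106]
side pliers 0.8 [ 0.5065 -0.0604 -0.0046]
side fixed_tip 0.43 [ 0.5424 -0.0458  0.0163]
top pliers_hub 0.46 [ 0.6535 -0.0155 -0.0019]
top pliers_jaws 0.54 [ 0.5472 -0.0485  0.0109]
side pliers_hub 0.62 [ 0.504  -0.0608  0.0416]
side pliers_jaws 0.95 [ 0.5484 -0.048   0.0153]
side pliers_grips 0.82 [ 0.4467 -0.0791  0.0115]
side pliers 0.96 [ 0.5046 -0.0617 -0.0035]
side pliers_hub 0.56 [ 0.5033 -0.062   0.0436]
side pliers_jaws 0.67 [ 0.5497 -0.0498  0.011 ]
side pliers_grips 0.7 [ 0.4453 -0.0715  0.0134]
side pliers 0.64 [ 0.502  -0.06   -0.0011]
side fixed_tip 0.53 [ 0.5415 -0.0428  0.0197]
top pliers_jaws 0.39 [ 0.5504 -0.0449  0.011 ]
```

View pics/g15.png

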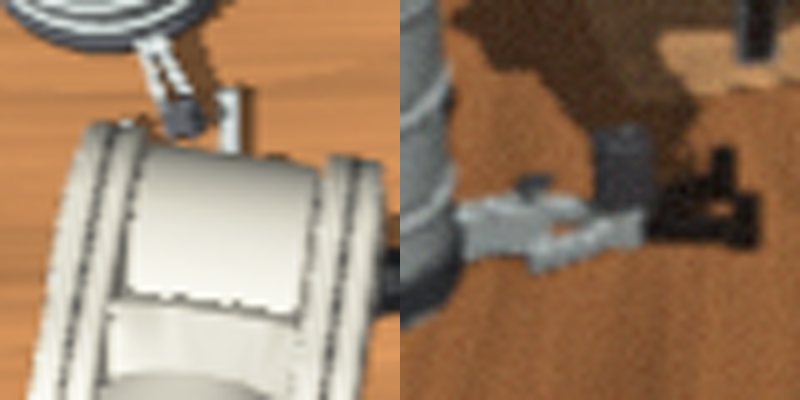

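Run:
```python
from h import *
C=np.array([.65,-.017]);h=np.deg2rad(15.5);R=np.array([[np.cos(h),np.sin(h)],[-np.sin(h),np.cos(h)]])
f=1/6.667
for n,u,v,z in (("rj tip in",222,88,.017),("rj tip out",240,88,.017),("rj low in",224,145,.017),("rj low out",242,145,.017),("plate",185,115,.045),("pl L",162,105,.045),("pl R",205,120,.045)):
    w=bp("top",216+u*f-.5,153+v*f-.5,z); print(n,np.round(w,4),"carrier",np.round(R@(w[:2]-C)*1000,1))
for P in ((.505,-.0615),(.5485,-.0487),(.446,-.0745)): print(np.round(R@(np.array(P)-C)*1000,1))
```

```text
rj tip in [ 0.5661 -0.0672  0.017 ] carrier [-94.3 -25.9]
rj tip out [ 0.5659 -0.0756  0.017 ] carrier [-96.7 -33.9]
rj low in [ 0.5394 -0.0674  0.017 ] carrier [-120.   -19.1]
rj low out [ 0.5392 -0.0758  0.017 ] carrier [-122.5  -27. ]
plate [ 0.5504 -0.0506  0.045 ] carrier [-105.    -5.8]
pl L [ 0.5552 -0.0403  0.045 ] carrier [-97.5   2.9]
pl R [ 0.5478 -0.0596  0.045 ] carrier [-109.8  -13.8]
[-151.6   -4.1]
[-106.3   -3.4]
[-211.9   -0.9]
```

>>> servo_tool --increments '[[[-2,0,25,0],[-1,0,25,0],[0,0,20,0],[0,0,6,0],[0,0,0,0]]]'

```text
time_s: 19.55
eef_pos: [0.4502, -0.0777, -0.002]
ee_rot: [3.129, -0.025, 0.268]
wrist_force: [-0.2, -0.3, -0.2]
width: 0.0853
```

```bash
python3 plan.py .4435 -.0765 -.022 15.5 1;python3 look.py "[.48,-.07,.03]" pics/g16.png 30
```

```text
t 19.55 pos [ 0.4502 -0.0777 -0.002 ] rpy [ 3.129  -0.0254  0.2685] w 0.0853 F [-0.2 -0.3 -0.2] q [-0.17  0.34 -0.45  0.75 -0.    2.7 ]
1 [[-6, -3, 20, 0]]
top crop origin 220 163 scale 6.666666666666667
side crop origin 220 175 scale 6.666666666666667
19.55 [ 0.45015099 -0.07773852 -0.00199945] [ 3.12898166 -0.02544177  0.26848064] 0.0853181249081924 [-0.23607536 -0.25443438 -0.18684983]
```

View pics/g16.png

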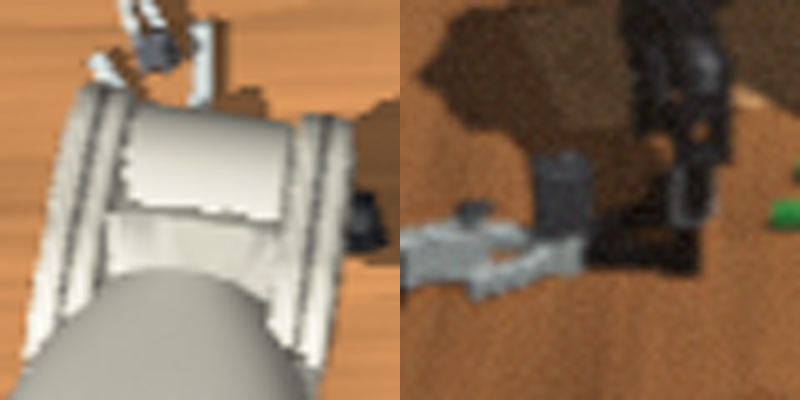

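>>> servo_tool --increments '[[[-3,-1,7,0],[-3,-1,7,0],[0,0,6,0],[0,0,0,0]]]'

```text
time_s: 20.05
eef_pos: [0.4473, -0.078, -0.0201]
ee_rot: [3.126, -0.032, 0.269]
wrist_force: [-0.9, 0.4, -0.2]
width: 0.0853
```

```bash
python3 plan.py .4435 -.0765 -.022 15.5 1;python3 look.py "[.48,-.07,.03]" pics/g17.png 30
```

```text
t 20.05 pos [ 0.4473 -0.078  -0.0201] rpy [ 3.1257 -0.0324  0.2686] w 0.0853 F [-0.9  0.4 -0.2] q [-0.17  0.36 -0.49  0.69 -0.    2.7 ]
1 [[-3, -3, 2, 0]]
top crop origin 220 163 scale 6.666666666666667
side crop origin 220 175 scale 6.666666666666667
20.05 [ 0.44733076 -0.07804974 -0.02013253] [ 3.12574032 -0.03235552  0.26862597] 0.08525518328633132 [-0.86014373  0.37525465 -0.21486618]
```

View pics/g17.png

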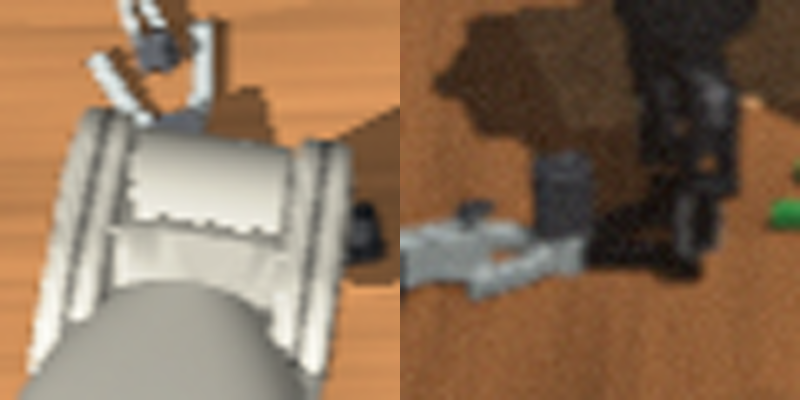

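>>> servo_tool --increments '[[[-2,-3,0,0],[0,0,0,0],[0,0,0,0]]]' --grip -0.5 --force 20

```text
time_s: 20.45
eef_pos: [0.445, -0.0758, -0.0191]
ee_rot: [3.125, -0.033, 0.268]
wrist_force: [0.9, -0.7, -1.1]
width: 0.064
```

```bash
python3 look.py "[.48,-.07,.03]" pics/g18.png 30
```

```text
top crop origin 220 163 scale 6.666666666666667
side crop origin 220 175 scale 6.666666666666667
20.45 [ 0.44496362 -0.07579099 -0.01907235] [ 3.12487634 -0.03310924  0.26845459] 0.06403363847158175 [ 0.9300196  -0.70057101 -1.08289106]
```

View pics/g18.png

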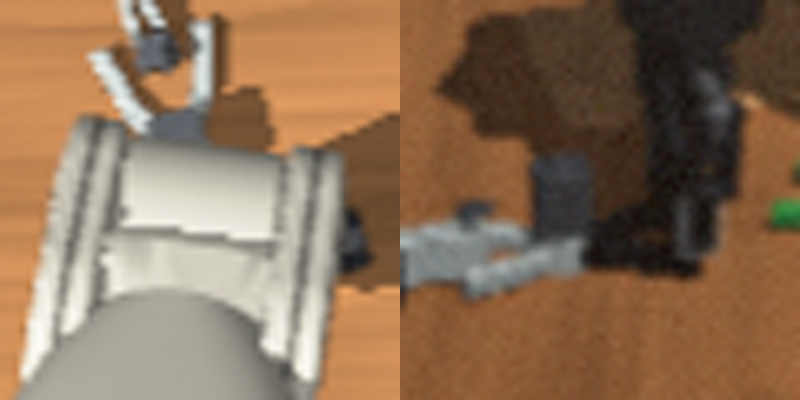

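>>> servo_tool --increments '[[[0,0,0,0],[0,0,0,0],[0,0,0,0]]]' --grip -0.2

```text
time_s: 20.85
eef_pos: [0.4451, -0.0762, -0.0181]
ee_rot: [3.124, -0.033, 0.268]
wrist_force: [-0.9, 0.5, -0.7]
width: 0.0511
```

```bash
python3 look.py "[.48,-.07,.03]" pics/g19.png 30
```

```text
top crop origin 220 163 scale 6.666666666666667
side crop origin 220 175 scale 6.666666666666667
20.85 [ 0.44513447 -0.07615293 -0.01808669] [ 3.12392097 -0.03347778  0.26838513] 0.05113076976777032 [-0.89121116  0.51611004 -0.72234995]
```

View pics/g19.png

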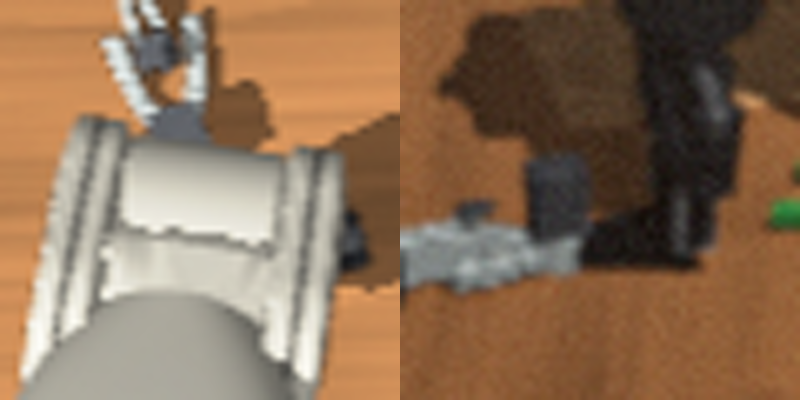

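The jaws are closing evenly either side of the ears; in the top crop they are at about (110,45) and (195,25). I'll keep closing in small steps.

>>> servo_tool --increments '[[[0,0,0,0],[0,0,0,0]]]' --grip -0.1

```text
time_s: 21.15
eef_pos: [0.4451, -0.0764, -0.0177]
ee_rot: [3.123, -0.033, 0.268]
wrist_force: [-0.5, 0.7, -0.4]
width: 0.047
```

>>> servo_tool --increments '[[[0,0,1,0],[0,0,0,0]]]' --grip 0.0

```text
time_s: 21.35
eef_pos: [0.4447, -0.0772, -0.017]
ee_rot: [3.121, -0.032, 0.269]
wrist_force: [-0.6, 0.8, -0.2]
width: 0.0427
```

```bash
python3 look.py "[.51,-.06,.03]" pics/g20.png 30
```

```text
top crop origin 216 153 scale 6.666666666666667
side crop origin 211 177 scale 6.666666666666667
21.35 [ 0.44468352 -0.07719857 -0.01702444] [ 3.12143431 -0.03220611  0.2693061 ] 0.04267166231299352 [-0.64704875  0.80835818 -0.19389271]
```

View pics/g20.png

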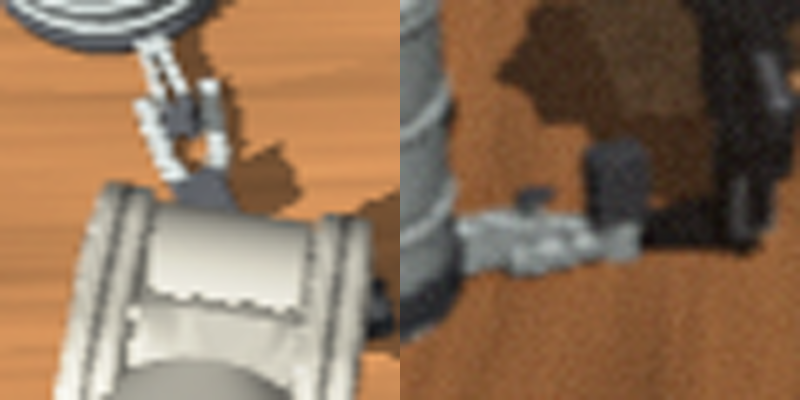

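>>> servo_tool --increments '[[[0,0,0,0],[0,0,0,0]]]' --grip 0.06

```text
time_s: 21.65
eef_pos: [0.4441, -0.0771, -0.0167]
ee_rot: [3.121, -0.031, 0.271]
wrist_force: [-0.0, 0.8, 0.9]
width: 0.0404
```

>>> servo_tool --increments '[[[0,0,0,0],[0,0,0,0]]]' --grip 0.1

```text
time_s: 21.85
eef_pos: [0.4441, -0.0775, -0.0165]
ee_rot: [3.12, -0.031, 0.271]
wrist_force: [-2.4, -0.1, 3.4]
width: 0.0387
```

>>> servo_tool --increments '[[[0,0,0,0],[0,0,0,0]]]' --grip 0.14

```text
time_s: 22.05
eef_pos: [0.444, -0.0778, -0.0163]
ee_rot: [3.12, -0.031, 0.271]
wrist_force: [-2.4, -0.2, 3.1]
width: 0.0368
```

```bash
python3 look.py "[.51,-.06,.03]" pics/g21.png 30
```

```text
top crop origin 216 153 scale 6.666666666666667
side crop origin 211 177 scale 6.666666666666667
22.05 [ 0.4439516  -0.07777832 -0.01631561] [ 3.11969748 -0.03050938  0.2712549 ] 0.03680993587790373 [-2.38729846 -0.21462835  3.09153831]
```

View pics/g21.png

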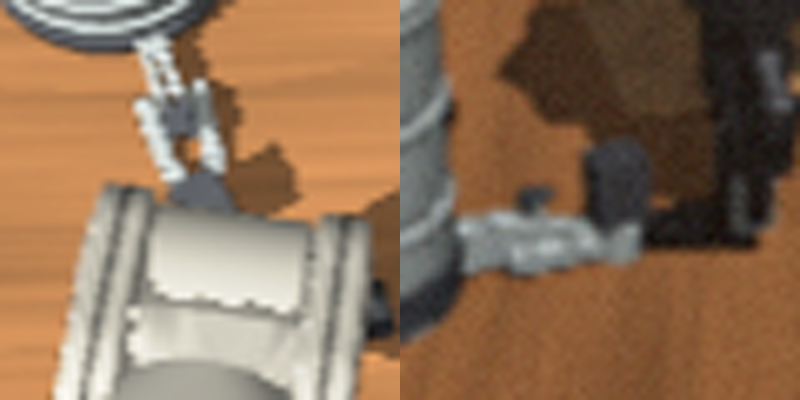

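>>> servo_tool --increments '[[[0,0,0,0],[0,0,0,0]]]' --grip 0.18

```text
time_s: 22.35
eef_pos: [0.4442, -0.0783, -0.0162]
ee_rot: [3.119, -0.03, 0.27]
wrist_force: [-2.5, 0.4, 3.6]
width: 0.0354
```

>>> servo_tool --increments '[[[0,0,0,0],[0,0,0,0]]]' --grip 0.22

```text
time_s: 22.55
eef_pos: [0.4443, -0.0787, -0.016]
ee_rot: [3.118, -0.03, 0.269]
wrist_force: [-2.0, -0.2, 3.5]
width: 0.0332
```

```bash
python3 look.py "[.53,-.06,.03]" pics/g22.png 20
```

```text
top crop origin 226 156 scale 10.0
side crop origin 215 186 scale 10.0
22.55 [ 0.44428997 -0.07873738 -0.01603084] [ 3.11776433 -0.0304087   0.26940111] 0.03316464995592529 [-2.02110629 -0.18915566  3.52502714]
```

View pics/g22.png

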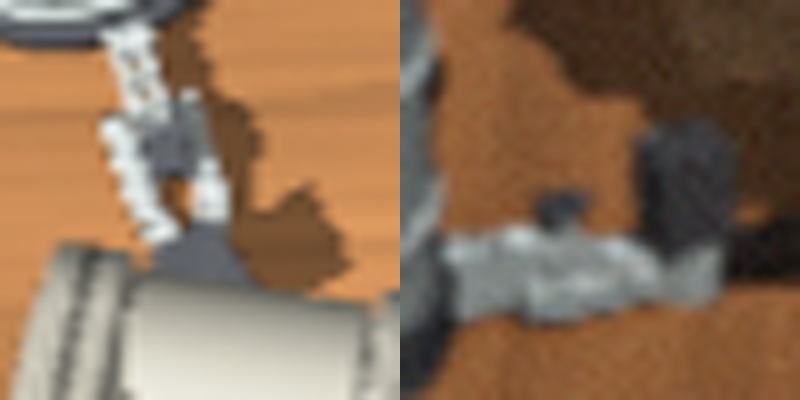

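>>> servo_tool --increments '[[[0,0,0,0],[0,0,0,0],[0,0,0,0]]]' --grip 0.26

```text
time_s: 22.95
eef_pos: [0.4444, -0.0791, -0.0158]
ee_rot: [3.117, -0.03, 0.269]
wrist_force: [-2.2, -0.7, 5.6]
width: 0.032
```

>>> servo_tool --increments '[[[0,0,0,0],[0,0,0,0],[0,0,0,0]]]' --grip 0.31

```text
time_s: 23.25
eef_pos: [0.4443, -0.0792, -0.0157]
ee_rot: [3.117, -0.03, 0.269]
wrist_force: [-2.8, -0.2, 4.8]
width: 0.0312
```

```bash
python3 look.py "[.53,-.06,.03]" pics/g23.png 20
```

```text
top crop origin 226 156 scale 10.0
side crop origin 215 186 scale 10.0
23.25 [ 0.44434604 -0.07921193 -0.01574687] [ 3.11650803 -0.03008119  0.26927713] 0.031179301166337756 [-2.80725525 -0.15403358  4.7745421 ]
```

View pics/g23.png

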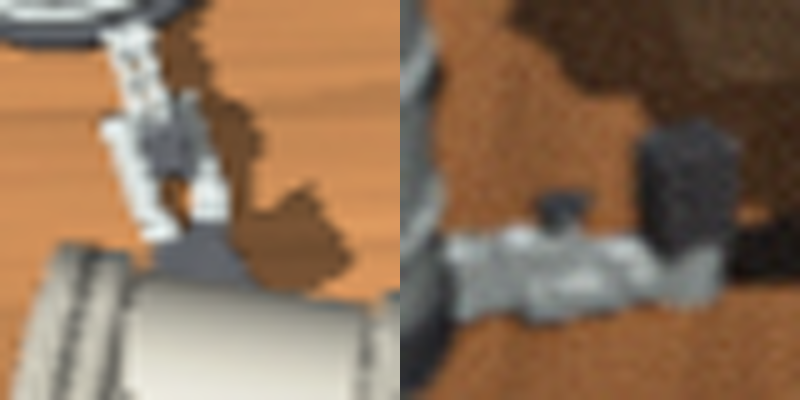

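>>> servo_tool --increments '[[[0,0,0,0],[0,0,0,0],[0,0,0,0],[0,0,0,0]]]' --grip 0.36

```text
time_s: 23.75
eef_pos: [0.4443, -0.0792, -0.0157]
ee_rot: [3.116, -0.03, 0.269]
wrist_force: [-2.6, -0.1, 6.2]
width: 0.0313
```

The fingers have stopped hard at 31.3 mm, which matches shut ears. I'll open slowly and look.

>>> servo_tool --increments '[[[0,0,0,0],[0,0,0,0],[0,0,0,0]]]' --grip -0.2

```text
time_s: 24.05
eef_pos: [0.4448, -0.0786, -0.0167]
ee_rot: [3.118, -0.031, 0.269]
wrist_force: [-1.4, -0.3, -0.7]
width: 0.0517
```

>>> servo_tool --increments '[[[0,0,0,0],[0,0,0,0],[0,0,0,0],[0,0,0,0]]]' --grip -1

```text
time_s: 24.45
eef_pos: [0.4453, -0.0785, -0.017]
ee_rot: [3.118, -0.031, 0.269]
wrist_force: [-0.3, 0.1, 0.1]
width: 0.0853
```

```bash
python3 look.py "[.53,-.06,.03]" pics/g24.png 20; python3 plan.py .444 -.078 .07 15.5 4
python3 - <<'E'
from h import *
for q in ("fixed_tip","swing_tip","pliers_hub","pliers_grips","pliers_jaws"):
  for c in ("side","top"):
   for d in r.landmark_of(q,c):
     if abs(d["position"][1]+.06)<.06 and d["position"][0]>.4: print(c,q,round(d["score"],2),np.round(d["position"],4))
E
```

```text
top crop origin 226 156 scale 10.0
side crop origin 215 186 scale 10.0
24.45 [ 0.44528221 -0.07851979 -0.01702377] [ 3.11782109 -0.03121905  0.26915021] 0.08526797801408838 [-0.33710333  0.09527418  0.05611731]
t 24.55 pos [ 0.4453 -0.0785 -0.017 ] rpy [ 3.1178 -0.0313  0.2691] w 0.0853 F [-0.   0.3  0.1] q [-0.17  0.35 -0.49  0.69 -0.01  2.7 ]
4 [[0, 0, -22, 0], [0, 0, -22, 0], [0, 0, -22, 0], [0, 0, -22, 0]]
side fixed_tip 0.39 [ 0.5433 -0.0429  0.0181]
top fixed_tip 0.53 [ 0.6513 -0.0151 -0.0008]
side pliers_hub 0.59 [ 0.4977 -0.0629  0.0416]
top pliers_hub 0.43 [ 0.5011 -0.0629  0.047 ]
side pliers_grips 0.85 [ 0.4431 -0.0763  0.0129]
side pliers_jaws 0.73 [ 0.4435 -0.0751  0.0133]
side pliers_jaws 0.65 [ 0.549  -0.0465  0.0118]
top pliers_jaws 0.52 [ 0.5457 -0.0498  0.007 ]
```

View pics/g24.png

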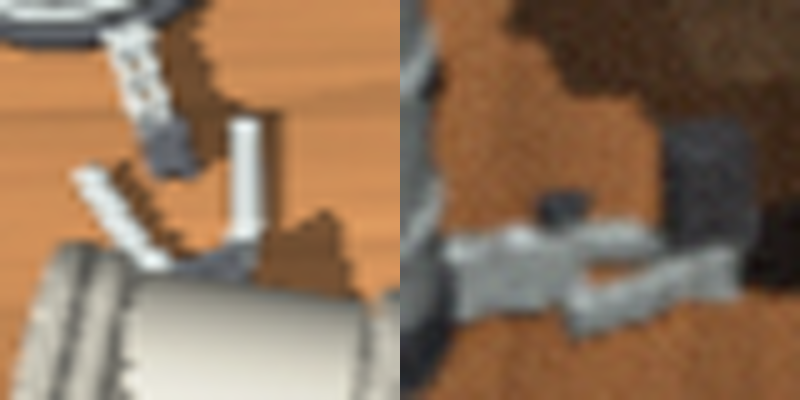

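In the top crop the ears stay parallel and shut, at about (140,60) to (175,130), with the jaws open on either side. Next I'll regrip the hub.

>>> servo_tool --increments '[[[0,0,-22,0],[0,0,-22,0],[0,0,-22,0],[0,0,-22,0],[0,0,0,0]]]'

```text
time_s: 25.55
eef_pos: [0.4405, -0.0769, 0.0728]
ee_rot: [3.119, -0.028, 0.269]
wrist_force: [1.4, -0.6, 0.4]
width: 0.0857
```

```bash
python3 plan.py .5005 -.0615 .06 15.3 3
python3 - <<'E'
from h import *
for k in range(2):
 r.capture("side")
 for q in ("pliers_hub","pliers","pliers_grips","pliers_jaws"):
   for d in r.landmark_of(q,"side"):
     if abs(d["position"][1]+.06)<.06 and d["position"][0]>.4: print(q,round(d["score"],2),np.round(d["position"],4))
E
```

```text
t 25.55 pos [ 0.4405 -0.0769  0.0728] rpy [ 3.1195 -0.0277  0.2692] w 0.0857 F [ 1.4 -0.6  0.4] q [-0.17  0.21 -0.39  0.94 -0.01  2.71]
3 [[21, 0, 4, 0], [21, 0, 4, 0], [21, 0, 4, 0]]
pliers_hub 0.69 [ 0.4985 -0.0641  0.0396]
pliers_hub 0.35 [ 0.5449 -0.0479  0.0136]
pliers 0.95 [ 0.4976 -0.0596 -0.0023]
pliers_grips 0.88 [ 0.4435 -0.0746  0.0122]
pliers_jaws 0.66 [ 0.5479 -0.0494  0.012 ]
pliers_hub 0.65 [ 0.502  -0.0657  0.0432]
pliers 0.69 [ 0.501  -0.0626 -0.0029]
pliers 0.21 [ 0.5459 -0.0481  0.0143]
pliers_grips 0.81 [ 0.4421 -0.0785  0.0118]
pliers_jaws 0.84 [ 0.5463 -0.0489  0.013 ]
pliers_jaws 0.4 [ 0.5437 -0.0411  0.0165]
```

>>> servo_tool --increments '[[[21,0,0,0],[21,0,0,0],[18,0,0,0],[0,0,0,0]]]'

```text
time_s: 26.45
eef_pos: [0.496, -0.0602, 0.0693]
ee_rot: [3.123, -0.019, 0.268]
wrist_force: [0.0, 0.2, -0.1]
width: 0.0857
```

```bash
python3 plan.py .500 -.062 .004 15.3 4
```

```text
t 26.45 pos [ 0.496  -0.0602  0.0693] rpy [ 3.1235 -0.0186  0.2678] w 0.0857 F [ 0.   0.2 -0.1] q [-0.11  0.32 -0.25  0.98 -0.01  2.76]
4 [[1, 1, 16, 0], [1, 1, 16, 0], [1, 1, 16, 0], [1, 1, 16, 0]]
```

>>> servo_tool --increments '[[[1,1,16,0],[1,1,16,0],[0,0,16,0],[0,0,16,0],[0,0,0,0]]]'

```text
time_s: 26.95
eef_pos: [0.4967, -0.0629, 0.0025]
ee_rot: [3.124, -0.015, 0.268]
wrist_force: [-0.6, -0.5, -0.2]
width: 0.0852
```

```bash
python3 plan.py .500 -.062 .003 15.3 1; python3 look.py "[.50,-.06,.03]" pics/g25.png 25
```

```text
t 26.95 pos [ 0.4967 -0.0629  0.0025] rpy [ 3.1242 -0.0148  0.268 ] w 0.0852 F [-0.6 -0.5 -0.2] q [-0.12  0.41 -0.32  0.82 -0.01  2.75]
1 [[3, 0, 0, 0]]
top crop origin 221 161 scale 8.0
side crop origin 219 182 scale 8.0
26.95 [ 0.49674073 -0.06286975  0.00251909] [ 3.12417459 -0.01483638  0.26801008] 0.08519878363819779 [-0.57302851 -0.5353699  -0.18467513]
```

View pics/g25.png

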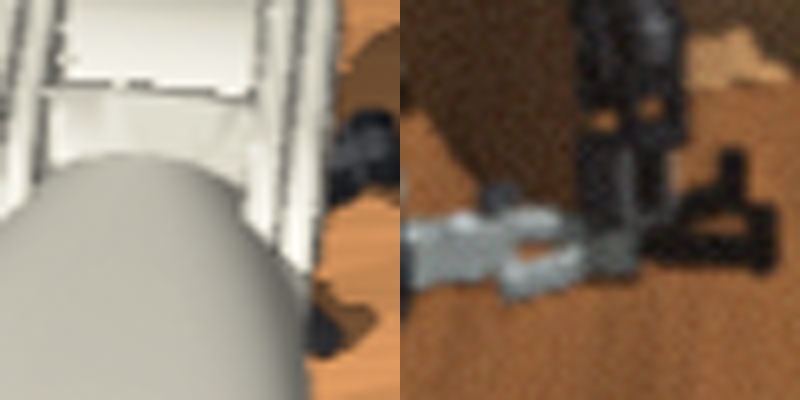

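>>> servo_tool --increments '[[[3,0,0,0],[0,0,0,0]]]'

```text
time_s: 27.25
eef_pos: [0.5028, -0.0625, 0.0063]
ee_rot: [3.122, -0.021, 0.268]
wrist_force: [0.6, -0.2, 1.0]
width: 0.0854
```

>>> servo_tool --increments '[[[0,0,0,0],[0,0,0,0],[0,0,0,0],[0,0,0,0],[0,0,0,0]]]' --grip 1 --force 50

```text
time_s: 27.75
eef_pos: [0.5045, -0.0625, 0.0085]
ee_rot: [3.12, -0.025, 0.268]
wrist_force: [-1.2, 0.6, 0.2]
width: 0.023
```

>>> servo_tool --increments '[[[0,0,-3,0],[-12,0,-1,0],[-12,0,0,0],[-12,0,0,0],[0,0,-20,0],[0,0,-30,0],[0,0,-25,0],[0,0,0,0]]]'

```text
time_s: 28.55
eef_pos: [0.4541, -0.0721, 0.0845]
ee_rot: [3.125, -0.01, 0.266]
wrist_force: [0.3, 0.4, -1.9]
width: 0.0226
```

```bash
python3 plan.py .437 -.301 .09 33 8; python3 look.py "[.52,-.06,.03]" pics/g26.png 40
```

```text
t 28.55 pos [ 0.4541 -0.0721  0.0845] rpy [ 3.1254 -0.0103  0.2662] w 0.0226 F [ 0.3  0.4 -1.9] q [-0.15  0.24 -0.32  1.   -0.01  2.73]
8 [[-10, 27, -1, -2], [-11, 27, -1, -2], [-12, 26, -1, -2], [-13, 26, -1, -2], [-14, 25, -1, -2], [-15, 25, -1, -2], [-16, 24, -1, -2], [-16, 23, -1, -2]]
top crop origin 206 140 scale 5.0
side crop origin 198 166 scale 5.0
28.55 [ 0.45411407 -0.07212183  0.08448774] [ 3.1253727  -0.01027488  0.26617114] 0.022603593359034623 [ 0.26669608  0.39230127 -1.87655005]
```

View pics/g26.png

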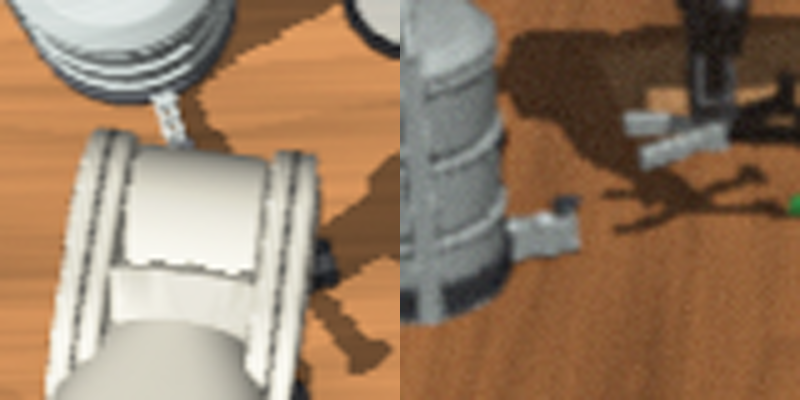

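The ears stay closed and the pliers are clear of them. Carrying them to the mat.

>>> servo_tool --increments '[[[-10,27,0,-2],[-11,27,0,-2],[-12,26,0,-2],[-13,26,0,-2],[-14,25,0,-2],[-15,25,0,-2],[-16,24,0,-2],[-16,23,0,-2],[0,0,0,0]]]'

```text
time_s: 29.55
eef_pos: [0.417, -0.3035, 0.0649]
ee_rot: [-3.132, 0.014, 0.561]
wrist_force: [-0.2, 0.3, -2.0]
width: 0.0233
```

```bash
python3 plan.py .436 -.3015 .03 33 3; python3 look.py "[.44,-.30,.03]" pics/g27.png 40
```

```text
t 29.55 pos [ 0.417  -0.3035  0.0649] rpy [-3.1316  0.0137  0.5615] w 0.0233 F [-0.2  0.3 -2. ] q [-0.62  0.38 -0.17  1.04 -0.01  1.96]
3 [[6, 3, 12, 0], [6, 3, 12, 0], [6, 3, 12, 0]]
top crop origin 286 164 scale 5.0
side crop origin 223 136 scale 5.0
29.55 [ 0.41699109 -0.30350275  0.0648803 ] [-3.13155116  0.01372487  0.56145677] 0.023257354708233178 [-0.15080922  0.31727135 -1.98938757]
```

View pics/g27.png

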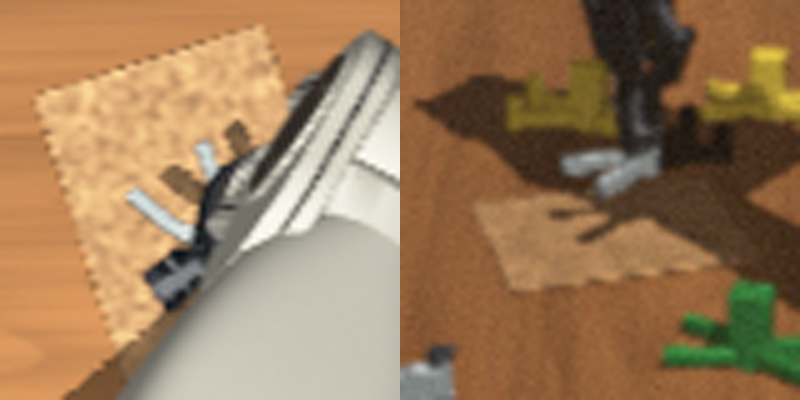

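>>> servo_tool --increments '[[[8,4,14,0],[7,4,14,0],[6,3,14,0],[0,0,0,0]]]'

```text
time_s: 30.05
eef_pos: [0.44, -0.293, 0.0158]
ee_rot: [-3.123, 0.014, 0.567]
wrist_force: [0.2, 1.0, -2.1]
width: 0.0228
```

```bash
python3 plan.py .436 -.3015 .013 33 2; python3 look.py "[.44,-.30,.03]" pics/g28.png 40
```

```text
t 30.05 pos [ 0.44   -0.293   0.0158] rpy [-3.1226  0.0144  0.5672] w 0.0228 F [ 0.2  1.  -2.1] q [-0.58  0.47 -0.18  0.95 -0.01  1.99]
2 [[-4, 3, 1, 0], [-4, 2, 1, 0]]
top crop origin 286 164 scale 5.0
side crop origin 223 136 scale 5.0
30.05 [ 0.43995871 -0.29302056  0.01576666] [-3.12263737  0.01443486  0.56722662] 0.022827385946142944 [ 0.221793    0.99289232 -2.06276481]
```

View pics/g28.png

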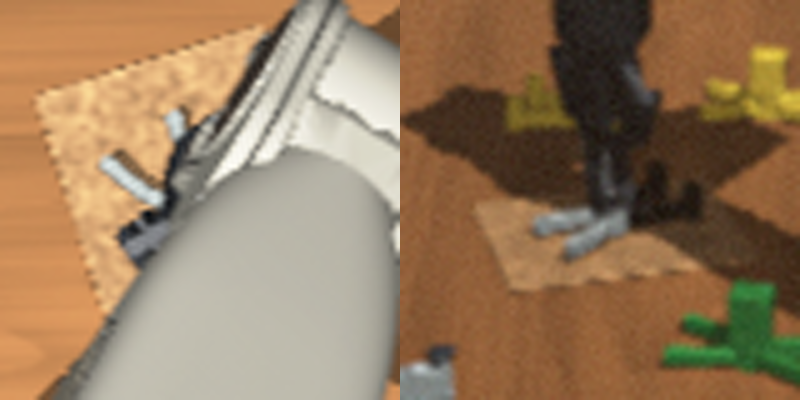

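Over the mat. I'll shift toward the centre, lower and watch the force.

>>> servo_tool --increments '[[[-4,4,0,0],[-4,3,2,0],[0,0,2,0],[0,0,0,0]]]'

```text
time_s: 30.55
eef_pos: [0.4379, -0.3055, 0.0151]
ee_rot: [-3.128, 0.013, 0.567]
wrist_force: [-0.1, -0.5, -1.1]
width: 0.0229
```

```bash
python3 plan.py .436 -.3015 .013 33 2
python3 - <<'E'
from h import *
for c in ("side","top"):
 r.capture(c)
 for q in ("pliers_hub","pliers","pliers_grips","pliers_jaws","mat"):
   for d in r.landmark_of(q,c):
     if abs(d["position"][1]+.30)<.06 and d["position"][0]>.36: print(c,q,round(d["score"],2),np.round(d["position"],4))
E
```

```text
t 30.55 pos [ 0.4379 -0.3055  0.0151] rpy [-3.1279  0.013   0.5672] w 0.0229 F [-0.1 -0.5 -1.1] q [-0.6   0.47 -0.17  0.94 -0.01  1.97]
2 [[0, -2, 1, 0], [0, -2, 1, 0]]
side pliers_hub 0.8 [ 0.4341 -0.3096  0.0498]
side pliers 0.75 [ 0.4354 -0.3059  0.0037]
side pliers_grips 0.55 [ 0.3835 -0.3355  0.0199]
side pliers_grips 0.37 [ 0.4362 -0.3022 -0.0006]
side pliers_jaws 0.5 [ 0.474  -0.2801  0.0173]
side mat 0.92 [ 0.4378 -0.3024  0.0022]
top pliers_hub 0.53 [ 0.4377 -0.3104  0.0514]
top pliers_hub 0.26 [ 0.4327 -0.3037 -0.0034]
top pliers 0.62 [ 0.4331 -0.3029  0.0058]
top pliers_grips 0.36 [ 0.4719 -0.2798  0.0143]
top pliers_jaws 0.4 [ 0.471  -0.2769  0.0132]
top mat 0.68 [ 0.4329 -0.3017 -0.0023]
```

Within about 7 mm of the mat's centre, with the underside 1–2 mm above the cork. I'll lower a little more and release.

>>> servo_tool --increments '[[[0,0,2,0],[0,0,1,0],[0,0,0,0]]]'

```text
time_s: 31.45
eef_pos: [0.4385, -0.3052, 0.0131]
ee_rot: [-3.129, 0.013, 0.568]
wrist_force: [1.1, 0.9, -2.4]
width: 0.0227
```

>>> servo_tool --increments '[[[0,0,0,0],[0,0,0,0],[0,0,0,0],[0,0,0,0],[0,0,0,0],[0,0,0,0]]]' --grip -1

```text
time_s: 32.05
eef_pos: [0.4394, -0.3059, 0.0135]
ee_rot: [-3.131, 0.012, 0.568]
wrist_force: [0.4, -0.6, 0.1]
width: 0.0855
```

>>> servo_tool --increments '[[[0,0,-15,0],[0,0,-25,0],[0,0,-30,0],[0,0,-30,0],[-30,0,-30,0],[-40,0,-10,0],[-40,0,0,0],[0,0,0,0]]]'

```text
time_s: 32.85
eef_pos: [0.3469, -0.367, 0.1599]
ee_rot: [-3.131, 0.015, 0.573]
wrist_force: [0.1, 0.6, -0.8]
width: 0.0852
```

```bash
python3 look.py "[.47,-.2,.03]" pics/g29.png 60
python3 - <<'E'
from h import *
for c in ("side","top"):
 for q in ("pliers_hub","pliers","pliers_grips","pliers_jaws","mat","teapot","dispenser","magnifier","elephant"):
   for d in r.landmark_of(q,c)[:3]:
     if q[:2]!="pl" or (abs(d["position"][1]+.30)<.06 and d["position"][0]>.36): print(c,q,round(d["score"],2),np.round(d["position"],4))
E
```

```text
top crop origin 232 135 scale 3.3333333333333335
side crop origin 194 128 scale 3.3333333333333335
32.85 [ 0.34687735 -0.36698212  0.1599032 ] [-3.13059933  0.01460123  0.57275213] 0.0852043001811487 [ 0.13205369  0.55142542 -0.79654743]
side pliers_hub 0.87 [ 0.4337 -0.3101  0.0463]
side pliers_grips 0.75 [ 0.3855 -0.3359  0.0156]
side pliers_jaws 0.73 [ 0.4718 -0.2791  0.0143]
side mat 0.65 [ 0.4375 -0.299  -0.0017]
side teapot 0.87 [7.331e-01 2.893e-01 1.000e-04]
side elephant 0.95 [ 0.4541  0.3168 -0.0017]
top pliers_hub 0.7 [ 0.4362 -0.3066  0.0503]
top pliers 0.89 [ 0.435  -0.3035  0.0023]
top pliers_grips 0.78 [ 0.3842 -0.3407  0.018 ]
top pliers_jaws 0.73 [ 0.472  -0.2804  0.0125]
top mat 0.86 [ 0.4374 -0.3065 -0.0027]
top teapot 0.76 [0.7342 0.2897 0.0027]
top teapot 0.33 [ 0.4352 -0.3072 -0.001 ]
top dispenser 0.71 [ 0.6879 -0.3326  0.003 ]
top dispenser 0.4 [0.7342 0.2854 0.0016]
top magnifier 0.67 [ 0.656  -0.1933 -0.0034]
top elephant 0.83 [4.494e-01 3.176e-01 3.000e-04]
```

View pics/g29.png

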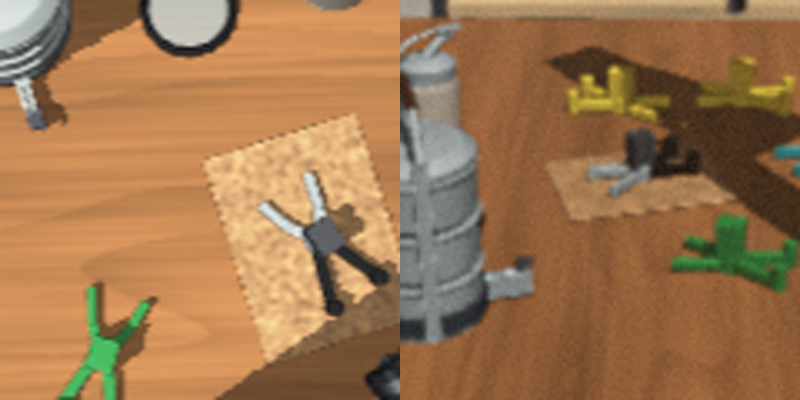

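The pliers lie flat on the mat with the pivot close to its centre, at top crop (325,237). The ears are shut at (30,100). One close look at the ears and then I'll hand in.

```bash
python3 look.py "[.56,-.045,.02]" pics/g30.png 18
```

```text
top crop origin 223 149 scale 11.11111111111111
side crop origin 209 193 scale 11.11111111111111
33.85 [ 0.34978077 -0.36481705  0.15892052] [-3.12912383  0.01339343  0.57790547] 0.08527887698206585 [-0.49045441  0.06996029  0.06621935]
```

View pics/g30.png

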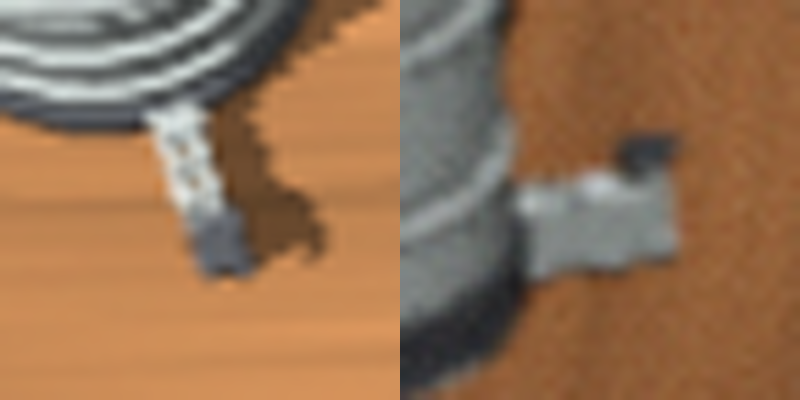

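The ears are parallel and shut, with none of the open V seen at the start.

```bash
python3 -c "
from station import r
print(r.hand_in())"
```

```text
the job is handed in; nothing more can be done
None
```

The band's ears are snapped shut and the pliers are back on the cork mat, released. I handed the job in at about 34 s; no verdict was reported.

- **How it went:** I gripped the pliers by the hub and set them on the sideboard with the jaws either side of the ears. I then squeezed the knobs in small steps at 20 N until they stopped hard at 31.3 mm over both.
- **Ears:** after I opened the pliers and took them away, the last pictures show the two ears parallel and shut. I judged this by eye; the networks did not find the swinging ear's tip, so I have no measured gap. I also could not read the force of the jaws on the ears.
- **Pliers:** they lie flat, with the pivot within about 10 mm of the mat's centre (limit 45 mm). The gripper is well clear of everything.
- **Bystanders:** nothing came near them and they look undisturbed, but I did not measure their positions at the start. In the last pictures the networks found the dispenser and magnifier only from the top camera.
- **What disagreed:** the fingertips showed about 30 mm higher in the pictures than the reported tool position. My first grasp closed above the hub without touching it, and I corrected for this by picture from then on.

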